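# Pack a transport case in two layers under a clip-in divider

## Robot

A 6-joint arm with a two-finger parallel gripper is mounted at the origin on a cart in front of the work surface, level with it; the furniture and walls round the work are solid. World frame = base frame: x ahead of the robot, y to its left, z up, the work surface at z = 0. Lengths are in mm, angles in rad, forces in N, time in s.
With the tool pointing down it reaches from about 350 to 875 mm from the base axis. Payload 4.2 kg.
Tool frame: the origin (TCP) lies on the centre line of the jaws, within the pads' length; the fingertips stand bot.tcp_to_tips ahead of it and the grasp point (between the pads) lies 2 mm behind it (bot.tcp_to_tips is the distance from the TCP to the fingertips, in mm); z points along the fingers, y is the line along which they close (so a half turn about z gives the same grasp; the last joint's range is limited). The gripper opens to 87 mm and grips with 3 to 60 N. Pads are 19 mm wide; open, the fingers measure 117 mm over their backs; the gripper's body (75 mm by 190 mm) begins 51 mm behind the grasp point.
Start: joints at [-0.877, 0.385, 0.008, 0, -1.194, -0.259], TCP at [263.28, -566.818, 215.75] pointing down, gripper open.
Joint ranges: [-3.14, 3.14], [-1.21, 2.06], [-1.07, 1.41], [-3.16, 2.05], [-2.99, -0.16], [-3.1, 3.1]. Speed limits (rad/s): [2.79, 2.79, 3.14, 3.14, 3.14, 3.14].

## Interface

Orientations are given as a unit quaternion [x, y, z, w].
In Python, from bench import bot gives the robot as it stands.
- The arm moves only by the tool send_rows, never from a script. Its arguments are lists of equal length, an entry for each row: "rot": the turn, a rotation vector about the tool's x, y, z in degrees, a list of three; "slide": the shift along the tool's x, y, z in m, a list of three; "hand": the gripper command: -1 is fully open, 1 is shut, values between are in proportion. In form: {"rot": [[ax, ay, az], ...], "slide": [[tx, ty, tz], ...], "hand": [hand, ...]}. A call has 1 to 10 rows; each row shifts and turns the commanded pose from where the row before left it, along the tool's axes as they then stand; what a row does not reach is not made up. A row lasts 1/10 s, in which the tool goes at most 50 mm and 8.59 degrees, less where a joint would pass 70% of its speed; a pose out of reach is approached as far as the arm can. A call is refused whole if a number of a shift passes 0.05 or a number of a turn 8.59, either way. A call with a gripper value outside its range is refused whole. The fingers move at their own pace and stop on an object; the grip force is fixed at half the most. Time passes only in rows, so rows that do not move let the fingers close. It gives the time, the measured TCP pose, the force, the opening and the grip force at its end, in the units of the state.
- bot.state(): the state, without advancing time (a new reading comes with each control period).
- bot.camera(name): name is "side" or "top" or "wrist"; returns a dict with "image" (400x640x3 uint8, red, green, blue), "fovy" (degrees; the focal length in pixels is half the picture's height over the tangent of half this angle, whatever the lens; pixels are square), "cx", "cy" (the principal point, pixels), "extrinsics" (4x4, takes a point from camera to world coordinates). Camera axes: x right, y up, looking along -z (the intrinsics and any distortion apply to the point x, -y, -z); pixel columns grow to the right and rows downward; lengths in mm; the calibration is good to about 2 mm. A picture is of the moment at which its call begins. There is no depth.
- bot.finish_job(): hands the job in; it is judged then, once.
The state is a dict: "t": time; "qpos": joint angles; "joint_velocities": joint speeds; "joint_torque": joint torques, N m; "tcp_pos": TCP position; "orientation": TCP orientation; "force": force on the tool from outside, world axes, zero at the start; "torque": the same for the moment, N m; "finger_gap": finger opening in mm; "grip_force": force on a finger pad.
Only numpy, scipy, OpenCV 4.12 (cv2) and the standard library are available. Lean on these libraries where they do the work, as an engineer would, in place of code of your own. Each camera call takes 0.05 s, during which the arm holds its last target. There are 200 camera calls.

## Task

Pack the grey transport case in two layers. One plastic housing lies in the far bay at the bottom already: lay the other flat, right way up, in the front bay, then fit the orange divider over both, grip bar nearer the flap: its far edge goes under the two fixed lips and its front edge is pushed down past the sprung yellow flap, until it lies flat on the ledges and the flap has sprung back over its edge. Last, lay the torch on the divider between the grip bar and the lips, parallel to the grip bar, and leave the pliers, screwdriver, oil can and carton where they stand.

Things in the scene. Friction and masses are not known exactly. Their poses are not given: they have to be found in the camera images.
- case: grey open-topped transport case, fixed, on papers 7 mm thick. Outside 170 (x) x 160 (y) x 58 mm, walls 5 mm, inside 160 x 150 mm. Origin: centre of the underside; x points to the far wall (away from the robot), y left, z up. The front wall has a gap at |y| < 33 mm where the flap hangs. Lengths called case x, y, z are in this frame.
- front_bay (a point): middle of the floor of the case's front bay, case (-40, 0, 5) mm. A low black bar along y at case x = 0 (4 mm thick, top at case z = 18 mm) parts the two bays; each is 78 mm long in x (72 at the corner posts) and 133 mm wide in y.
- far_bay (a point): middle of the floor of the case's far bay, case (40, 0, 5) mm; size as the front bay.
- ledge (a point): case (0, 0, 35) mm: level of the black ledges that carry the divider. They run along both side walls, 8 mm wide, and as 6 mm deep posts at front and far wall (|y| = 33 to 67 mm).
- lips (a point): case (69, 0, 48) mm: level of the underside and x of the edge of two fixed steel lips, 6 mm thick, at |y| = 31 to 65 mm, which reach 11 mm in over the far ledges. The divider cannot pass them level: tilt it 20 to 30 degrees, far edge down, slide that edge between ledge and lips until it meets the far wall (case x = 80 mm), then lower the front.
- flap (a joint): yellow sprung flap, 56 mm wide, 21 mm long, hinged at the front rim of the case (case x = -83.5, y = 0, z = 60 mm; axis y). At 0 it slants 30 degrees into the case, lower edge at case z = 42, x = -72 mm; values (rad, to 0.8) grow as it is pushed outward. The divider's front edge opens it when pushed down (8 to 20 N at the grip bar); it springs back to 0 over the divider once that is fully down.
- divider_grip (a point): orange divider plate, 156 (x) x 144 (y) x 5 mm, 0.2 kg, lying flat, with a black grip bar 12 mm thick (x), 70 mm long (y), its top 36 mm above the plate's underside. The point: middle of the bar, 26 mm above the underside; the plate's far edge is 100 mm off along +x, its front edge 56 mm along -x. Clipped in, it lies at case (-22, 0, 61) mm, play 2 mm in x, 3 mm in y.
- housing_1_centre (a point): plain grey moulded plastic housing with vent slots on top, lying on the desk, 42 (x) x 62 (y) x 24 mm, 35 g; the point is its centre, half-way up; z up. Grasp across the 42 mm.
- housing_2_centre (a point): grey moulded plastic housing with vent slots and a small round knob on top, already packed in the far bay, 42 (x) x 62 (y) x 27 mm (24 without the knob), 35 g; the point is its centre, 12 mm above its underside; z up. Leave it there.
- torch_centre (a point): black hexagonal pocket torch with a silver head, lying down, 26 (x) x 120 (y) x 23 mm, 100 g; the point is its centre, half-way up; y along its length.
- pliers: red-handled pliers lying on the desk in front of the scale, 64 x 183 x 14 mm, a bystander; origin at the centre of the underside
- screwdriver: blue-handled screwdriver, lying behind the scale, 23 x 201 x 20 mm, a bystander; origin at the centre of the underside
- oil_can: grey oil can with a thin spout, standing, 70 x 111 x 158 mm, a bystander; origin at the centre of the underside
- carton: small brown carton, 61 x 90 x 56 mm, a bystander; origin at the centre of the underside

How it is judged (in metres and radians):
On the way, in this order (a step that is already met when the one before it is completed fails the run):
1. the second housing lies flat and right way up in the front bay, the first still in the far bay (x of housing_1_centre in the frame of case between -0.064 and -0.018 m and y of housing_1_centre in the frame of case between -0.05 and 0.05 m and z of housing_1_centre in the frame of case between 0.013 and 0.022 m and angle between each of housing_1_centre, housing_2_centre's own z axis and vertical below 0.12 rad and x of housing_2_centre in the frame of case between 0.018 and 0.064 m and y of housing_2_centre in the frame of case between -0.05 and 0.05 m and z of housing_2_centre in the frame of case between 0.013 and 0.022 m), for 0.2 s.
2. the divider lies flat on the ledges over both housings, under the lips, with the flap back over its front edge (all of step 1 and x of divider_grip in the frame of case between -0.03 and -0.014 m and y of divider_grip in the frame of case between -0.006 and 0.006 m and z of divider_grip in the frame of case between 0.057 and 0.065 m and angle between divider_grip's own z axis and vertical below 0.045 rad and angle between the x axis of divider_grip and the x axis of case, either way round below 0.06 rad and value of joint flap below 0.12 rad), for 0.2 s.
At the end, for the whole second after the job is handed in: One housing flat and upright in each bay (18 to 64 mm from the bar, within 50 mm of the middle); divider level on the ledges (2.5 degrees, 4 mm), grip bar to the front, flap shut over it (0.12 rad); torch on it between bar and lips, within 22 mm of the middle and 0.3 rad of parallel (all of step 2 and x of torch_centre in the frame of case between 0 and 0.062 m and y of torch_centre in the frame of case between -0.022 and 0.022 m and z of torch_centre in the frame of case between 0.045 and 0.06 m and angle between the y axis of torch_centre and the y axis of case, either way round below 0.3 rad); the robot touches nothing.
It fails at once if the pliers was disturbed (moved over 25 mm) (distance of pliers from where it was at the start of the episode above 0.025 m).
It fails at once if the screwdriver was disturbed (moved over 25 mm) (distance of screwdriver from where it was at the start of the episode above 0.025 m).
It fails at once if the oil can was disturbed (moved over 25 mm) (distance of oil_can from where it was at the start of the episode above 0.025 m).
It fails at once if the carton was disturbed (moved over 25 mm) (distance of carton from where it was at the start of the episode above 0.025 m).
It also fails if it takes over 72 s, if anything falls off the work surface, if the arm or the gripper's body presses on something with over 40 N, if the wrist force passes 120 N, or if a joint passes its speed limit or range.

## Working session

There is one attempt and no reset: what is moved stays moved. The work goes in short steps, Python scripts to look and compute and a tool call to move; the robot and the scene stay as the last step left them, time stands still between calls to the robot, and variables do not carry over. Pictures are saved under pics/ and viewed, at most 10 in all, crops included, and the job is handed in when it is done.

Besides the shell and the picture viewer there is one more tool, called after ">>>" in YAML: its name, and indented under it one key for each argument. send_rows: Moves the arm, as the interface text tells. Its arguments: {"type":"object","properties":{"rot":{"type":"array","items":{"type":"array","items":{"type":"number"}}},"slide":{"type":"array","items":{"type":"array","items":{"type":"number"}}},"hand":{"type":"array","items":{"type":"number"}}},"required":["rot","slide","hand"]}

```bash
mkdir -p pics; ls
python3 - <<'E'
from bench import bot
import cv2,json,numpy as np
s=bot.state(); print(s, bot.tcp_to_tips)
for n in("top","side","wrist"):
    c=bot.camera(n); cv2.imwrite(f"pics/{n}0.png",c["image"][:,:,::-1]); print(n,c["fovy"],c["cx"],c["cy"],np.round(c["extrinsics"],3).tolist(),[k for k in c])
E
```

```text
pics
{'t': 0.0, 'qpos': array([-8.77415173e-01,  3.85558077e-01,  6.58858417e-03, -5.31692571e-04,
       -1.19397422e+00, -2.58607785e-01]), 'joint_velocities': array([ 6.91957109e-04, -8.79718909e-04,  7.69336107e-04, -3.29143544e-04,
       -7.13842798e-05,  7.22109980e-04]), 'joint_torque': array([-7.23030935e-04, -3.90668428e+01,  1.87405658e+01,  4.21986222e+00,
        1.10724889e-02, -2.10218036e-04]), 'tcp_pos': array([ 263.01270415, -566.26823541,  214.63926921]), 'orientation': array([-2.15582641e-01,  9.76484977e-01,  1.06756237e-03, -2.72369497e-04]), 'force': array([0.28047831, 0.4426055 , 0.42352913]), 'torque': array([-0.0289728 , -0.00605562,  0.03026777]), 'grip_force': 0.0, 'finger_gap': 87.14828586540982} 17.0
top 52.68361490597661 326.9726449971655 196.73703606340982 [[0.003, 0.982, -0.188, 379.417], [-1.0, 0.003, 0.002, 32.274], [0.002, 0.188, 0.982, 1080.601], [0.0, 0.0, 0.0, 1.0]] ['image', 'fovy', 'cx', 'cy', 'extrinsics']
side 43.52804579722007 316.2764894475362 199.01587627837503 [[-0.99, 0.079, -0.119, 395.117], [-0.142, -0.46, 0.877, 1384.749], [0.014, 0.885, 0.466, 768.73], [0.0, 0.0, 0.0, 1.0]] ['image', 'fovy', 'cx', 'cy', 'extrinsics']
wrist 62.18823289142038 324.24991593114015 202.07630441615407 [[-0.421, -0.864, -0.277, 186.193], [0.907, -0.4, -0.131, -603.141], [0.002, -0.307, 0.952, 383.617], [0.0, 0.0, 0.0, 1.0]] ['image', 'fovy', 'cx', 'cy', 'extrinsics']
```

View pics/top0.png

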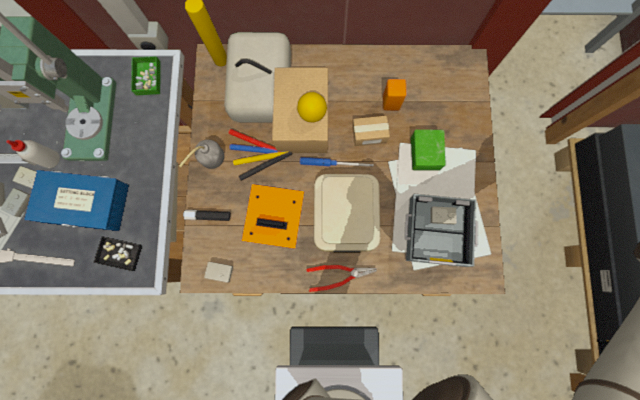

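View pics/side0.png

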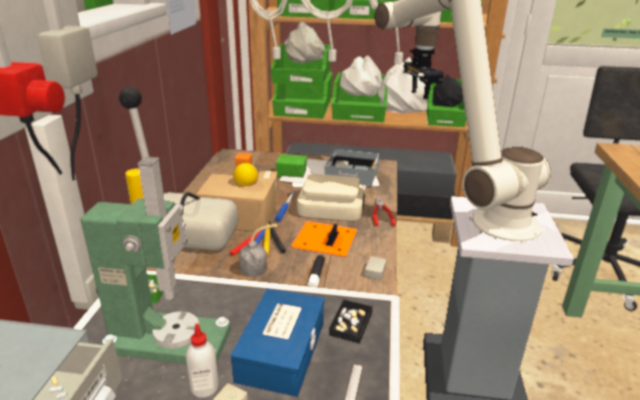

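The top view shows the case at (442,230) with housing 2 at (443,214), divider at (273,215) with its bar at (271,224), torch at (207,215) and housing 1 at (218,271). The scale at (347,212) lies between case and divider. Bystanders: pliers (340,275), screwdriver (330,161), oil can (208,152), carton (371,130). The side view matches this.

```bash
cat > h.py <<'E'
from bench import bot
import cv2,numpy as np
from scipy.spatial.transform import Rotation as R
def f(c): return 200/np.tan(np.radians(c["fovy"]/2))
def ray(c,uv):
    E=np.array(c["extrinsics"]); d=np.array([(uv[0]-c["cx"])/f(c),-(uv[1]-c["cy"])/f(c),-1.]); return E[:3,3],E[:3,:3]@d
def cast(c,uv,z):
    o,d=ray(c,uv); return o+d*(z-o[2])/d[2]
def tri(obs):
    A=np.zeros((3,3));b=np.zeros(3)
    for c,uv in obs:
        o,d=ray(c,uv);d=d/np.linalg.norm(d);P=np.eye(3)-np.outer(d,d);A+=P;b+=P@o
    p=np.linalg.solve(A,b)
    res=[np.linalg.norm((np.eye(3)-np.outer(d/np.linalg.norm(d),d/np.linalg.norm(d)))@(p-o)) for o,d in (ray(c,u) for c,u in obs)]
    return p,np.round(res,1)
def proj(c,p):
    E=np.array(c["extrinsics"]);q=E[:3,:3].T@(np.array(p,float)-E[:3,3]);return np.array([c["cx"]+f(c)*q[0]/-q[2],c["cy"]-f(c)*q[1]/-q[2]])
def snap(n,name,crop=None,s=1):
    c=bot.camera(n); cv2.imwrite(f"pics/{name}.png",c["image"][:,:,::-1])
    import pickle; pickle.dump(c,open(f"pics/{name}.pkl","wb")); return c
def load(name):
    import pickle; return pickle.load(open(f"pics/{name}.pkl","rb"))
def blobs(m,amin=30):
    cs,_=cv2.findContours(m.astype(np.uint8),cv2.RETR_EXTERNAL,cv2.CHAIN_APPROX_NONE)
    return sorted([c for c in cs if cv2.contourArea(c)>=amin],key=cv2.contourArea,reverse=True)
def hsv(c): return cv2.cvtColor(c["image"],cv2.COLOR_RGB2HSV)
def pose():
    s=bot.state(); r=R.from_quat(s["orientation"]).as_matrix()
    print("t",round(s["t"],2),"tcp",np.round(s["tcp_pos"],1),"x",np.round(r[:,0],3),"y",np.round(r[:,1],3),"z",np.round(r[:,2],3),"gap",round(s["finger_gap"],1),"F",np.round(s["force"],1),"grip",round(s["grip_force"],1)); return s,r
def delta(p,yaw_ydir=None):
    "tool-frame slide (m) to world point p"
    s,r=pose(); print("slide",np.round(r.T@(np.array(p)-s["tcp_pos"])/1000,4))
E
python3 - <<'E'
from h import *
c=snap("top","t1"); H=hsv(c); h,s,v=H[...,0],H[...,1],H[...,2]
def rep(n,m,win,z):
    w=np.zeros(m.shape,bool);x0,y0,x1,y1=win;w[y0:y1,x0:x1]=1
    B=blobs(m&w,20)
    for b in B[:2]:
        bx=cv2.boxPoints(cv2.minAreaRect(b)); P=np.array([cast(c,p,z)[:2] for p in bx]); 
        print(n,len(b),cv2.contourArea(b),np.round(bx.mean(0),1),"ctr",np.round(P.mean(0)),"sides",np.round(np.linalg.norm(np.roll(P,-1,0)-P,axis=1)),"dir",np.round(np.degrees(np.arctan2(*(P[1]-P[0])[::-1]))))
rep("div",(h>8)&(h<18)&(s>200)&(v>150),(235,175,310,255),5)
rep("bar",v<60,(250,210,295,235),36)
rep("torch",v<70,(190,200,235,230),12)
rep("hous",(s<60)&(v>90),(200,255,240,290),24)
rep("case",(s<70)&(v<140)&(abs(h-100)<30),(400,185,485,275),65)
for uv in [(411,196),(473,196),(473,264),(408,262)]: print(np.round(cast(c,uv,65)))
cv2.imwrite("pics/z.png",np.hstack([cv2.resize(c["image"][180:290,395:495,::-1],None,fx=4,fy=4,interpolation=2),cv2.resize(c["image"][195:295,190:290,::-1],(400,440),interpolation=2)]))
E
```

```text
div 56 71.0 [271.3 217.1] ctr [529. 180.] sides [11. 71. 11. 71.] dir -7.0
bar 66 147.0 [271.4 223.3] ctr [508. 175.] sides [16. 76. 16. 76.] dir -6.0
torch 79 255.5 [212.9 215.1] ctr [533. 335.] sides [24. 91. 24. 91.] dir 1.0
hous 77 391.5 [218.3 271.6] ctr [385. 309.] sides [43. 67. 43. 67.] dir -8.0
[ 576. -185.   65.]
[ 577. -344.   65.]
[ 405. -333.   65.]
[ 409. -171.   65.]
```

View pics/z.png

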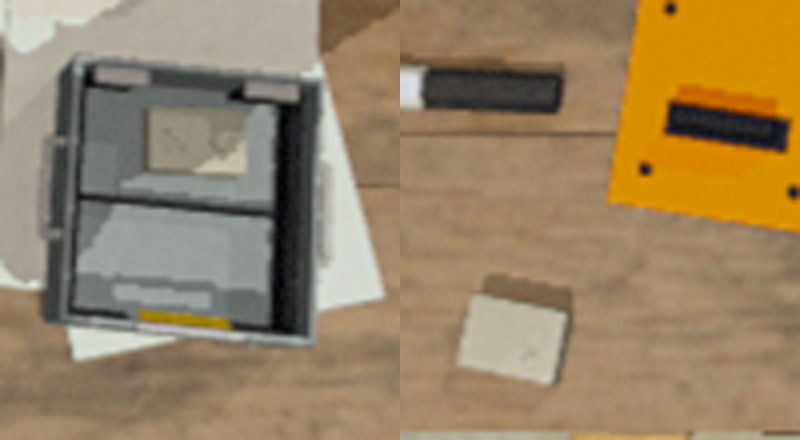

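The enlarged crop shows the case on its papers, yawed about −5°, with housing 2 in the far bay and the yellow flap at the front. Housing 1 and the divider are both yawed about −7°. I'll turn the tool so the jaws close along world x, then move over the case.

>>> send_rows:
  rot:
    - [0,0,-8.2]
    - [0,0,-8.2]
    - [0,0,-8.2]
    - [0,0,-8.2]
    - [0,0,-8.2]
    - [0,0,-8.2]
    - [0,0,-7.8]
  slide:
    - [0,0,0]
    - [0,0,0]
    - [0,0,0]
    - [0,0,0]
    - [0,0,0]
    - [0,0,0]
    - [0,0,0]
  hand: [-1,-1,-1,-1,-1,-1,-1]

```text
t: 0.9
tcp_pos: [263.2, -566.7, 215.4]
orientation: [-0.658, 0.753, 0.0, 0.0]
force: [0.8, 0.6, -0.2]
finger_gap: 87.0
grip_force: 0.0
```

>>> send_rows:
  rot:
    - [0,0,0]
    - [0,0,0]
    - [0,0,0]
    - [0,0,0]
    - [0,0,0]
    - [0,0,0]
    - [0,0,0]
    - [0,0,0]
    - [0,0,0]
    - [0,0,0]
  slide:
    - [-0.03,-0.018,-0.003]
    - [-0.03,-0.018,-0.003]
    - [-0.03,-0.018,-0.003]
    - [-0.03,-0.018,-0.003]
    - [-0.03,-0.018,-0.003]
    - [-0.03,-0.018,-0.003]
    - [-0.03,-0.018,-0.003]
    - [-0.03,-0.018,-0.003]
    - [-0.03,-0.018,0]
    - [-0.03,-0.018,0]
  hand: [-1,-1,-1,-1,-1,-1,-1,-1,-1,-1]

```text
t: 1.9
tcp_pos: [484.4, -293.8, 239.8]
orientation: [-0.655, 0.755, -0.0, 0.0]
force: [0.2, -0.8, -0.4]
finger_gap: 87.2
grip_force: 0.0
```

>>> send_rows:
  rot:
    - [0,0,0]
    - [0,0,0]
  slide:
    - [0,0,0]
    - [0,0,0]
  hand: [-1,-1]

```text
t: 2.1
tcp_pos: [483.9, -294.5, 239.5]
orientation: [-0.656, 0.755, 0.0, -0.0]
force: [-0.2, -0.4, 0.6]
finger_gap: 87.4
grip_force: 0.0
```

Run:
```python
from h import *
pose(); c=snap("wrist","w1"); print(np.round(c["extrinsics"],2).tolist())
```

```text
t 2.1 tcp [ 483.9 -294.5  239.5] x [-0.139 -0.99  -0.   ] y [-0.99   0.139  0.001] z [-0.001  0.    -1.   ] gap 87.4 F [-0.2 -0.4  0.6] grip 0.0
[[-0.99, -0.13, -0.04, 472.01], [0.14, -0.94, -0.3, -379.28], [0.0, -0.31, 0.95, 408.3], [0.0, 0.0, 0.0, 1.0]]
```

View pics/w1.png

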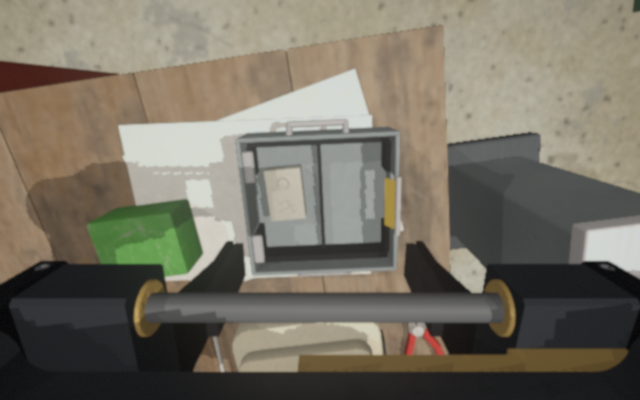

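The wrist view shows the case at about (238–399, 128–278), with the flap on the right at (390,200), lips on the left at (250,165) and (257,247), the bar at x≈320 and housing 2 at (284,193). I'll enlarge it to pick the corners.

Run:
```python
from h import *
c=load("w1"); cv2.imwrite("pics/w1z.png",cv2.resize(c["image"][115:290,225:415,::-1],(760,700)[:2],interpolation=2)[:600] if 0 else cv2.resize(c["image"][120:285,228:408,::-1],None,fx=3.6,fy=3.6,interpolation=2))
```

```text
(no output)
```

View pics/w1z.png

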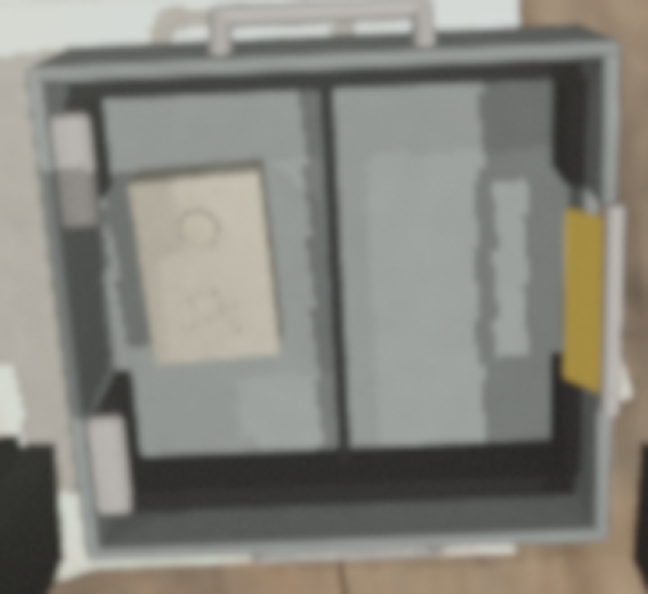

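Run:
```python
from h import *
c=load("w1"); g=lambda X,Y:(228+X/3.6-.4,120+Y/3.6-.4)
Z=[(32,70),(617,43),(604,538),(95,560)]
P=np.array([cast(c,g(*z),65)[:2] for z in Z]); print(np.round(P,1)); print(np.linalg.norm(np.roll(P,-1,0)-P,axis=1),P.mean(0))
def model(p): a=p[2]; xx=np.array([[85,-80],[-85,-80],[-85,80],[85,80]]); r=np.array([[np.cos(a),-np.sin(a)],[np.sin(a),np.cos(a)]]); return xx@r.T+p[:2]
from scipy.optimize import least_squares
s=least_squares(lambda p:(model(p)-P).ravel(),[490,-258,-.08]); print(s.x,np.degrees(s.x[2]),np.round(s.fun,1))
a=s.x[2];r=np.array([[np.cos(a),-np.sin(a)],[np.sin(a),np.cos(a)]])
def cc(z,h): return np.round((cast(c,g(*z),h)[:2]-s.x[:2])@r,1)
print("h2 top",[cc(z,36).tolist() for z in [(128,182),(263,165),(281,352),(155,363)]])
print("bar ends",[cc(z,25).tolist() for z in [(327,90),(343,447)]])
t=load("t1"); print("top cast corners", [np.round(proj(t,[*p,65])).tolist() for p in model(s.x)])
```

```text
[[ 567.  -349.4]
 [ 401.6 -333.7]
 [ 416.9 -177. ]
 [ 581.4 -192.1]]
[166.19480888 157.44808311 165.22132454 157.96785833] [ 491.72966533 -263.07890734]
[ 4.91729665e+02 -2.63078907e+02 -9.37208101e-02] -5.369806870479479 [ 1.9 -1.3 -1.9 -1.  -2.3  1.6  2.4  0.7]
h2 top [[64.8, -39.2], [21.6, -42.7], [19.9, 20.6], [62.1, 22.5]]
bar ends [[0.4, -63.8], [1.2, 61.2]]
top cast corners [[476.0, 199.0], [474.0, 266.0], [410.0, 260.0], [413.0, 193.0]]
```

>>> send_rows:
  rot:
    - [0,0,0]
    - [0,0,0]
    - [0,0,0]
  slide:
    - [-0.045,0.015,0]
    - [-0.045,0.015,0]
    - [0,0,0]
  hand: [-1,-1,-1]

```text
t: 2.45
tcp_pos: [464.8, -199.4, 240.1]
orientation: [-0.656, 0.754, 0.0, 0.0]
force: [0.2, 0.1, -0.5]
finger_gap: 87.1
grip_force: 0.0
```

Run:
```python
from h import *
pose(); c=snap("wrist","w2")
```

```text
t 2.45 tcp [ 464.8 -199.4  240.1] x [-0.138 -0.99  -0.001] y [-0.99   0.138  0.   ] z [-0.     0.001 -1.   ] gap 87.1 F [ 0.2  0.1 -0.5] grip 0.0
```

>>> send_rows:
  rot:
    - [0,0,0]
    - [0,0,0]
    - [0,0,0]
    - [0,0,0]
    - [0,0,0]
    - [0,0,0]
    - [0,0,0]
    - [0,0,0]
    - [0,0,0]
    - [0,0,0]
  slide:
    - [-0.045,0.015,0]
    - [-0.045,0.015,0]
    - [-0.045,0.015,0]
    - [-0.045,0.015,0.005]
    - [-0.045,0.015,0.005]
    - [-0.045,0.015,0.005]
    - [-0.045,0.015,0.005]
    - [-0.045,0.015,0.01]
    - [-0.045,0.015,0.01]
    - [-0.045,0.012,0]
  hand: [-1,-1,-1,-1,-1,-1,-1,-1,-1,-1]

```text
t: 3.5
tcp_pos: [384.1, 264.6, 198.7]
orientation: [-0.655, 0.756, -0.0, -0.001]
force: [0.3, -0.0, 0.6]
finger_gap: 86.8
grip_force: 0.0
```

>>> send_rows:
  rot:
    - [0,0,0]
    - [0,0,0]
  slide:
    - [0,0,0]
    - [0,0,0]
  hand: [-1,-1]

```text
t: 3.7
tcp_pos: [385.0, 264.3, 199.4]
orientation: [-0.655, 0.755, -0.0, -0.001]
force: [-0.2, 0.0, 0.7]
finger_gap: 87.1
grip_force: 0.0
```

Run:
```python
from h import *
pose(); c=snap("wrist","w3")
a=load("w2")["image"][20:240,200:440,::-1]; b=c["image"][60:300,180:460,::-1]
cv2.imwrite("pics/w23.png",np.hstack([cv2.resize(a,(420,385)),cv2.resize(b,(380,385))]))
H=hsv(c); 
m=(H[...,1]<75)&(H[...,2]>150); m[270:]=0
for q in blobs(m,300)[:4]:
    bx=cv2.boxPoints(cv2.minAreaRect(q)); P=np.array([cast(c,p,24)[:2] for p in bx]); print(np.round(bx).tolist(),np.round(P.mean(0),1),np.round(np.linalg.norm(np.roll(P,-1,0)-P,axis=1),1),np.degrees(np.arctan2(*(P[1]-P[0])[::-1])))
```

```text
t 3.7 tcp [385.  264.3 199.4] x [-0.141 -0.99   0.001] y [-0.99   0.141  0.   ] z [-0.001 -0.001 -1.   ] gap 87.1 F [-0.2  0.   0.7] grip 0.0
[[254.0, 0.0], [639.0, 0.0], [639.0, 269.0], [254.0, 269.0]] [255.1 251.9] [351.1 286.8 448.8 276.1] 171.86935190788188
[[540.0, 0.0], [639.0, 0.0], [639.0, 40.0], [540.0, 40.0]] [120.2 148.8] [90.3 34.5 93.3 33.8] 171.86935190788188
[[240.0, 229.0], [264.0, 228.0], [266.0, 261.0], [242.0, 262.0]] [476.  328.8] [26.7 41.1 27.6 41.2] 175.7139495282594
```

View pics/w23.png

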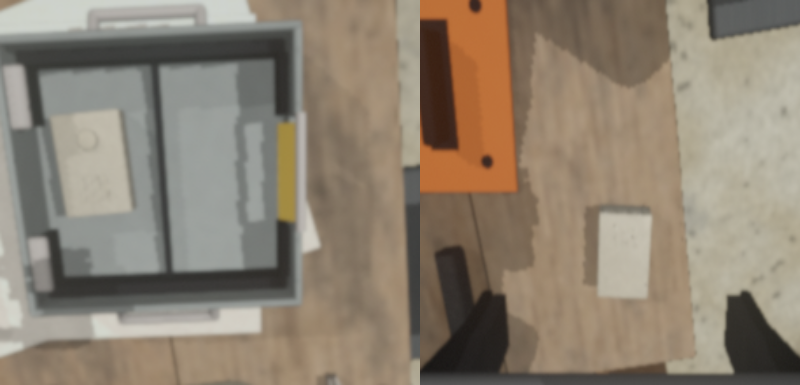

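Left: the case again, with its front corners at about (371,33) and (372,192) in w2. Right: housing 1 stands alone at about (313–350, 190–246) in w3. I'll measure its height from w3 and the top view, and the rim height from w1 and w2.

Run:
```python
from h import *
c=load("w3"); H=hsv(c)
x0,y0,x1,y1=295,175,365,262
S=cv2.resize(cv2.GaussianBlur(H[y0:y1,x0:x1,1],(3,3),0),None,fx=1,fy=1)
th,m=cv2.threshold(S,0,255,cv2.THRESH_BINARY_INV+cv2.THRESH_OTSU)
q=blobs(m>0,200)[0]+np.array([x0,y0]); r=cv2.minAreaRect(q);bx=cv2.boxPoints(r)
P=np.array([cast(c,p,24)[:2] for p in bx]); print(th,np.round(bx).tolist(),np.round(P.mean(0),1),np.round(np.linalg.norm(np.roll(P,-1,0)-P,axis=1),1),np.degrees(np.arctan2(*(P[1]-P[0])[::-1])),np.degrees(np.arctan2(*(P[2]-P[1])[::-1])))
t=load("t1");H=hsv(t); m=(H[...,1]<60)&(H[...,2]>90);w=np.zeros_like(m);w[255:290,200:240]=1
b=blobs(m&w)[0]; M=cv2.moments(b);M2=cv2.moments(q)
print("height",tri([(t,(M["m10"]/M["m00"],M["m01"]/M["m00"])),(c,(M2["m10"]/M2["m00"],M2["m01"]/M2["m00"]))]))
a=load("w1");d=load("w2"); g=lambda X,Y:(228+X/3.6-.4,120+Y/3.6-.4); k=lambda X,Y:(200+X/1.75-.3,20+Y/1.75-.3)
print("rim f-y",tri([(a,g(617,43)),(d,k(301,22))]),"f+y",tri([(a,g(604,538)),(d,k(301,303))]),"bar-y",tri([(a,g(327,90)),(d,k(154,66))]),"bar+y",tri([(a,g(343,447)),(d,k(168,272))]))
print("flap",tri([(a,g(563,210)),(d,k(277,122))]),tri([(a,g(563,383)),(d,k(278,220))]))
```

```text
50.0 [[311.0, 188.0], [350.0, 188.0], [350.0, 246.0], [311.0, 246.0]] [384.4 308.4] [42.  68.5 44.4 68.5] 171.87595060460592 83.23260946371008
height (array([385.16893067, 315.05406472,   1.68877504]), array([0.5, 0.5]))
rim f-y (array([ 401.2173615 , -333.51539624,   63.34838777]), array([0., 0.])) f+y (array([ 416.77593958, -177.80048155,   66.20820036]), array([0.3, 0.3])) bar-y (array([ 486.1120692 , -326.99519202,   27.99278113]), array([0.1, 0.1])) bar+y (array([ 499.96705123, -197.05283728,   14.12927413]), array([0.5, 0.5]))
flap (array([ 418.8864235 , -284.6951034 ,   54.35293545]), array([0.3, 0.3])) (array([ 424.18699758, -228.74451172,   55.81586297]), array([0., 0.]))
```

>>> send_rows:
  rot:
    - [0,0,0]
    - [0,0,0]
    - [0,0,0]
    - [0,0,0]
  slide:
    - [-0.01,0.001,0.04]
    - [-0.01,0.002,0.04]
    - [0,0,0]
    - [0,0,0]
  hand: [-1,-1,-1,-1]

```text
t: 4.15
tcp_pos: [385.1, 283.3, 120.3]
orientation: [-0.655, 0.756, -0.001, -0.0]
force: [1.0, -0.2, 0.6]
finger_gap: 87.0
grip_force: 0.0
```

Run:
```python
from h import *
pose(); c=snap("wrist","w4"); d=load("w3")
k=proj(c,[385,310,24]);print(k); im=c["image"]; x,y=k.astype(int)
y0=max(0,y-85);
cv2.imwrite("pics/w4z.png",np.hstack([cv2.resize(im[y0:y+75,x-80:x+80,::-1],(400,(y+75-y0)*400//160),interpolation=2)[:400],cv2.resize(d["image"][175:260,290:370,::-1],(400,(y+75-y0)*400//160),interpolation=2)[:400]])); print(x-80,y0,y+75)
```

```text
t 4.15 tcp [385.1 283.3 120.3] x [-0.142 -0.99   0.001] y [-0.99   0.142 -0.   ] z [ 0.    -0.001 -1.   ] gap 87.0 F [ 1.  -0.2  0.6] grip 0.0
[328.9591061  231.37416676]
248 146 306
```

View pics/w4z.png

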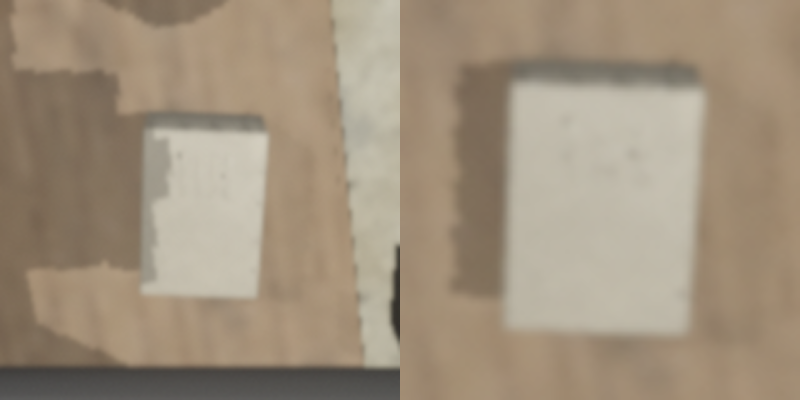

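Both crops show housing 1's top face, light, with a darker side strip above it: corners (145,127), (268,131), (258,297), (141,295) in the left crop.

Run:
```python
from h import *
c=load("w4");d=load("w3")
A=[(145,127),(268,131),(258,297),(141,295)];B=[(111,82),(304,88),(290,332),(103,328)]
P=[]
for a,b in zip(A,B):
    p=tri([(c,(247.6+a[0]/2.5,145.6+a[1]/2.5)),(d,(289.6+b[0]/5,174.6+b[1]/4.706))]); P.append(p[0]); print(np.round(p[0],1),p[1])
for n,z in(("z24",24),("z21",21)):
    Q=np.array([cast(c,(247.6+a[0]/2.5,145.6+a[1]/2.5),z)[:2] for a in A]); print(n,Q.mean(0),np.linalg.norm(np.roll(Q,-1,0)-Q,axis=1),np.degrees(np.arctan2(*(Q[2]-Q[1])[::-1])),np.degrees(np.arctan2(*(Q[3]-Q[0])[::-1])))
print(np.mean(P,0)); ctr=[*Q.mean(0),30]; delta(ctr)
```

```text
[401.8 281.2   5.8] [0. 0.]
[358.9 286.7  12.8] [0. 0.]
[369.9 341.2  29.9] [0.2 0.2]
[410.6 333.8  31.1] [0.3 0.3]
z24 [385.20878727 310.28775092] [41.16806532 62.12130183 41.83111706 62.75287833] 80.12223580637776 79.51871380975888
z21 [385.34816584 311.54786164] [41.63364914 62.82385301 42.30419957 63.46257224] 80.1222358063777 79.51871380975894
[385.307114   310.72640718  19.87890923]
t 4.2 tcp [385.6 284.2 121.4] x [-0.142 -0.99  -0.001] y [-0.99   0.142 -0.002] z [ 0.002  0.001 -1.   ] gap 86.8 F [-0.8  0.   1.4] grip 0.0
slide [-0.0269  0.0042  0.0914]
```

>>> send_rows:
  rot:
    - [0,0,2]
    - [0,0,0]
    - [0,0,0]
    - [0,0,0]
    - [0,0,0]
    - [0,0,0]
  slide:
    - [-0.0264,0.0045,0]
    - [0,0,0.03]
    - [0,0,0.04]
    - [0,0,0.015]
    - [0,0,0.0065]
    - [0,0,0]
  hand: [-1,-1,-1,-1,-1,-1]

```text
t: 4.8
tcp_pos: [384.4, 311.9, 29.4]
orientation: [-0.642, 0.767, 0.0, 0.001]
force: [0.1, -0.0, -0.1]
finger_gap: 86.4
grip_force: 0.0
```

>>> send_rows:
  rot:
    - [0,0,0]
    - [0,0,0]
    - [0,0,0]
    - [0,0,0]
    - [0,0,0]
    - [0,0,0]
    - [0,0,0]
    - [0,0,0]
  slide:
    - [0,0,0]
    - [0,0,0]
    - [0,0,0]
    - [0,0,0]
    - [0,0,0]
    - [0,0,0]
    - [0,0,0]
    - [0,0,0]
  hand: [1,1,1,1,1,1,1,1]

```text
t: 5.6
tcp_pos: [383.5, 311.4, 28.2]
orientation: [-0.642, 0.767, -0.0, -0.0]
force: [-0.7, 0.1, -0.2]
finger_gap: 30.7
grip_force: 0.0
```

Run:
```python
from h import *
pose()
```

```text
t 5.6 tcp [383.5 311.4  28.2] x [-0.175 -0.985  0.   ] y [-0.985  0.175  0.   ] z [-0. -0. -1.] gap 30.7 F [-0.7  0.1 -0.2] grip 0.0
```

Run:
```python
from h import *
c=snap("wrist","w5");pose(); H=hsv(c)
for p in ([385,310,24],[385,310,0]): print(proj(c,p))
s=snap("side","s5"); print(proj(s,[385,310,24]),proj(s,[385,310,0]))
a=c["image"][180:320,220:440,::-1]; u,v=proj(s,[385,310,12]).astype(int)
b=s["image"][v-60:v+30,u-55:u+55,::-1]
cv2.imwrite("pics/w5z.png",np.hstack([cv2.resize(a,(430,400)),cv2.resize(b,(370,400))]))
```

```text
t 5.65 tcp [383.5 311.4  28.2] x [-0.175 -0.985  0.   ] y [-0.985  0.175  0.   ] z [-0. -0. -1.] gap 26.7 F [-0.2 -0.3  0.4] grip 0.0
[321.45587467 249.57795398]
[321.77466286 233.0591042 ]
[375.40810693 263.44077529] [374.76776571 271.07192802]
```

View pics/w5z.png

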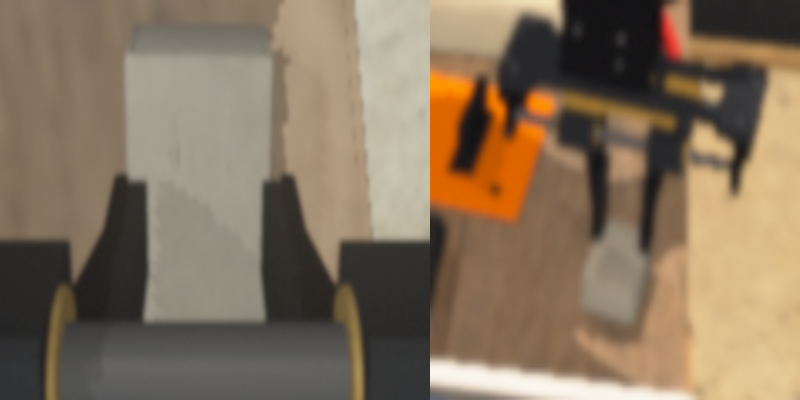

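The fingers look to be above the housing, with their tips at its top edge, and nothing touches. I'll triangulate the visible fingertips from the wrist and side views.

Run:
```python
from h import *
c=load("w5");s=load("s5"); print(bot.tcp_to_tips,[k for k in dir(bot) if k[0]!='_'])
for w,sd in (((295,243),(385,262)),((354,243),(371,260)),((295,243),(371,260)),((354,243),(385,262))): print(w,sd,tri([(c,w),(s,sd)]))
for z in (11,28,36):
  for dx in(-15,15): print(z,dx,np.round(proj(c,[383.5+dx,302,z])),np.round(proj(s,[383.5+dx,321,z])))
# housing in the new wrist image: light region edges
H=hsv(c); print("row edge sat/val col 320",[(r,int(H[r,322,1]),int(H[r,322,2])) for r in range(184,206,2)])
print(np.round(proj(c,[380,280,24])),np.round(proj(c,[380,280,0])))
```

```text
17.0 ['PlanningError', 'camera', 'finish_job', 'state', 'tcp_to_tips']
(295, 243) (385, 262) (array([379.30431952, 302.00976093,  29.51539971]), array([18.7, 18.7]))
(354, 243) (371, 260) (array([381.4958801 , 305.99506332,  30.86109195]), array([15.4, 15.4]))
(295, 243) (371, 260) (array([397.68523026, 301.64281012,  27.78060691]), array([0.8, 0.8]))
(354, 243) (385, 262) (array([363.49579535, 306.87411907,  29.025447  ]), array([2.6, 2.6]))
11 -15 [346. 224.] [381. 271.]
11 15 [297. 232.] [370. 270.]
28 -15 [348. 235.] [382. 265.]
28 15 [295. 244.] [370. 264.]
36 -15 [349. 241.] [382. 263.]
36 15 [294. 250.] [370. 262.]
row edge sat/val col 320 [(184, 70, 132), (186, 67, 130), (188, 53, 121), (190, 34, 114), (192, 32, 119), (194, 31, 123), (196, 31, 130), (198, 29, 140), (200, 29, 159), (202, 28, 164), (204, 28, 164)]
[321. 199.] [321. 187.]
```

>>> send_rows:
  rot:
    - [0,0,0]
    - [0,0,0]
    - [0,0,0]
    - [0,0,0]
    - [0,0,0]
    - [0,0,0]
    - [0,0,0]
    - [0,0,0]
    - [0,0,0]
    - [0,0,0]
  slide:
    - [0,-0.0015,0]
    - [0,0,0]
    - [0,0,0]
    - [0,0,0]
    - [0,0,0]
    - [0,0,0]
    - [0,0,0]
    - [0,0,0.005]
    - [0,0,0.005]
    - [0,0,0]
  hand: [-1,-1,-1,-1,-1,-1,-1,-1,-1,-1]

```text
t: 6.7
tcp_pos: [384.6, 310.5, 17.3]
orientation: [-0.642, 0.767, -0.0, -0.001]
force: [0.7, -1.0, 0.3]
finger_gap: 85.9
grip_force: 0.0
```

Run:
```python
from h import *
pose(); print(bot.tcp_to_tips)
```

```text
t 6.7 tcp [384.6 310.5  17.3] x [-0.175 -0.984  0.002] y [-0.984  0.175  0.001] z [-0.001 -0.002 -1.   ] gap 85.9 F [ 0.7 -1.   0.3] grip 0.0
17.0
```

>>> send_rows:
  rot:
    - [0,0,0]
    - [0,0,0]
    - [0,0,0]
  slide:
    - [0,0,0.0015]
    - [0,0,0.0015]
    - [0,0,0]
  hand: [-1,-1,-1]

```text
t: 7.0
tcp_pos: [384.9, 311.0, 15.1]
orientation: [-0.642, 0.767, -0.0, -0.0]
force: [-0.7, -0.3, 0.8]
finger_gap: 86.7
grip_force: 0.0
```

>>> send_rows:
  rot:
    - [0,0,0]
    - [0,0,0]
    - [0,0,0]
    - [0,0,0]
    - [0,0,0]
    - [0,0,0]
    - [0,0,0]
    - [0,0,0]
    - [0,0,0]
    - [0,0,0]
  slide:
    - [0,0,0.0015]
    - [0,0,0.0015]
    - [0,0,0]
    - [0,0,0]
    - [0,0,0]
    - [0,0,0]
    - [0,0,0]
    - [0,0,0]
    - [0,0,0]
    - [0,0,0]
  hand: [-1,-1,1,1,1,1,1,1,1,1]

```text
t: 8.0
tcp_pos: [385.0, 311.2, 12.3]
orientation: [-0.642, 0.767, 0.0, 0.0]
force: [-0.7, -0.6, -0.7]
finger_gap: 41.4
grip_force: 30.0
```

The gap is 41.4 mm with 30 N, so the housing is held. The real tips sit about level with the reported TCP, so I'll work relative to the grasp heights. Next: lift and carry to the case.

>>> send_rows:
  rot:
    - [0,0,0]
    - [0,0,0]
    - [0,0,0]
    - [0,0,0]
    - [0,0,0]
    - [0,0,0]
    - [0,0,0]
    - [0,0,0]
    - [0,0,0]
    - [0,0,0]
  slide:
    - [0,0,-0.02]
    - [0,0,-0.04]
    - [0,0,-0.045]
    - [0,0,-0.045]
    - [0.0455,-0.0148,-0.02]
    - [0.0455,-0.0148,0]
    - [0.0455,-0.0148,0]
    - [0.0455,-0.0148,0]
    - [0.0455,-0.0148,0]
    - [0.0455,-0.0148,0]
  hand: [1,1,1,1,1,1,1,1,1,1]

```text
t: 9.0
tcp_pos: [424.0, 26.7, 181.7]
orientation: [-0.642, 0.766, -0.0, 0.0]
force: [1.2, -0.3, -0.7]
finger_gap: 41.6
grip_force: 30.0
```

>>> send_rows:
  rot:
    - [0,0,0]
    - [0,0,0]
    - [0,0,0]
    - [0,0,0]
    - [0,0,0]
    - [0,0,0]
    - [0,0,-4.5]
    - [0,0,0]
    - [0,0,0]
  slide:
    - [0.0455,-0.0148,0]
    - [0.0455,-0.0148,0]
    - [0.0455,-0.0148,0]
    - [0.0455,-0.0148,0]
    - [0.0455,-0.0148,0]
    - [0.0455,-0.0148,0]
    - [0,0,0]
    - [0,0,0]
    - [0,0,0]
  hand: [1,1,1,1,1,1,1,1,1]

```text
t: 9.9
tcp_pos: [463.6, -255.5, 181.2]
orientation: [-0.671, 0.741, 0.0, -0.0]
force: [-0.1, 1.3, 0.3]
finger_gap: 41.4
grip_force: 30.0
```

Run:
```python
from h import *
delta([464.6,-260.3,40])
```

```text
t 9.9 tcp [ 463.6 -255.5  181.2] x [-0.099 -0.995 -0.   ] y [-0.995  0.099  0.001] z [-0.001  0.    -1.   ] gap 41.4 F [-0.1  1.3  0.3] grip 30.0
slide [ 0.0047 -0.0016  0.1412]
```

>>> send_rows:
  rot:
    - [0,0,0]
    - [0,0,0]
    - [0,0,0]
    - [0,0,0]
    - [0,0,0]
    - [0,0,0]
    - [0,0,0]
  slide:
    - [0.0047,-0.0016,0]
    - [0,0,0.04]
    - [0,0,0.04]
    - [0,0,0.04]
    - [0,0,0.02]
    - [0,0,0.01]
    - [0,0,0]
  hand: [1,1,1,1,1,1,1]

```text
t: 10.6
tcp_pos: [464.9, -260.0, 30.8]
orientation: [-0.672, 0.74, 0.001, -0.001]
force: [-0.6, 1.2, 0.6]
finger_gap: 41.3
grip_force: 30.0
```

>>> send_rows:
  rot:
    - [0,0,0]
    - [0,0,0]
    - [0,0,0]
  slide:
    - [0,0,0.003]
    - [0,0,0.002]
    - [0,0,0]
  hand: [1,1,1]

```text
t: 10.9
tcp_pos: [465.7, -260.7, 27.4]
orientation: [-0.672, 0.741, -0.001, 0.001]
force: [0.7, 0.4, 0.6]
finger_gap: 41.5
grip_force: 30.0
```

>>> send_rows:
  rot:
    - [0,0,0]
    - [0,0,0]
    - [0,0,0]
    - [0,0,0]
    - [0,0,0]
    - [0,0,0]
  slide:
    - [0,0,0.001]
    - [0,0,0.001]
    - [0,0,0.0005]
    - [0,0,0]
    - [0,0,0]
    - [0,0,0]
  hand: [1,1,1,-0.12,-0.12,-0.12]

```text
t: 11.5
tcp_pos: [465.1, -260.7, 23.9]
orientation: [-0.672, 0.741, 0.0, -0.0]
force: [0.1, 0.5, -0.0]
finger_gap: 48.0
grip_force: 0.0
```

>>> send_rows:
  rot:
    - [0,0,0]
    - [0,0,0]
    - [0,0,0]
    - [0,0,0]
    - [0,0,0]
  slide:
    - [0,0,-0.01]
    - [0,0,-0.03]
    - [0,0,-0.045]
    - [0,0,-0.045]
    - [0,0,-0.04]
  hand: [-0.12,-0.12,-0.12,-0.12,-1]

```text
t: 12.0
tcp_pos: [465.2, -260.8, 197.2]
orientation: [-0.672, 0.741, -0.001, 0.0]
force: [1.0, 1.0, -0.5]
finger_gap: 51.6
grip_force: 0.0
```

Run:
```python
from h import *
pose(); c=snap("wrist","w6")
# fixed reference: world point of case centre; light-coloured housings in the case
H=hsv(c); P=[proj(c,[492.5+dx,-263+dy,36]) for dx,dy in((-70,-65),(-70,65),(70,65),(70,-65))]
P=np.array(P);print(np.round(P).tolist())
m=np.zeros(H.shape[:2],np.uint8);cv2.fillPoly(m,[P.astype(np.int32)],1)
k=(H[...,1]>22)&(H[...,2]>110)&(H[...,0]<30)&(H[...,1]<90)&(m>0)
a=np.radians(-5.6);r=np.array([[np.cos(a),-np.sin(a)],[np.sin(a),np.cos(a)]])
for q in blobs(k,150)[:5]:
    bx=cv2.boxPoints(cv2.minAreaRect(q)); Q=np.array([cast(c,p,36)[:2] for p in bx]); print(cv2.contourArea(q),np.round(bx).tolist(),"case",np.round((Q-[492.5,-263])@r).tolist())
```

```text
t 12.0 tcp [ 465.2 -260.8  197.2] x [-0.097 -0.995  0.001] y [-0.995  0.097 -0.002] z [ 0.002 -0.001 -1.   ] gap 51.6 F [ 1.   1.  -0.5] grip 0.0
[[362.0, 111.0], [370.0, 235.0], [242.0, 247.0], [219.0, 126.0]]
2498.5 [[232.0, 145.0], [276.0, 141.0], [282.0, 202.0], [238.0, 206.0]] case [[65.0, -39.0], [21.0, -43.0], [17.0, 20.0], [64.0, 25.0]]
2406.5 [[304.0, 151.0], [345.0, 151.0], [345.0, 211.0], [304.0, 211.0]] case [[-7.0, -33.0], [-48.0, -33.0], [-49.0, 30.0], [-6.0, 30.0]]
```

Housing 1 lies square in the front bay, centred at case (−28, −1.5). On to the divider.

>>> send_rows:
  rot:
    - [0,0,0]
    - [0,0,0]
    - [0,0,0]
    - [0,0,0]
    - [0,0,0]
    - [0,0,0]
    - [0,0,0]
    - [0,0,0]
    - [0,0,0]
  slide:
    - [-0.044,-0.001,0]
    - [-0.044,-0.001,0]
    - [-0.044,-0.001,0]
    - [-0.044,0,0]
    - [-0.044,0,0]
    - [-0.044,0,0]
    - [-0.044,0,0]
    - [0,0,0]
    - [0,0,0]
  hand: [-1,-1,-1,-1,-1,-1,-1,-1,-1]

```text
t: 12.95
tcp_pos: [497.9, 46.5, 194.2]
orientation: [-0.673, 0.74, -0.0, 0.0]
force: [-0.1, -1.1, -0.0]
finger_gap: 86.9
grip_force: 0.0
```

Run:
```python
from h import *
pose(); snap("wrist","w7")
```

```text
t 12.95 tcp [497.9  46.5 194.2] x [-0.095 -0.995 -0.   ] y [-0.995  0.095 -0.   ] z [ 0.  0. -1.] gap 86.9 F [-0.1 -1.1 -0. ] grip 0.0
```

>>> send_rows:
  rot:
    - [0,0,0]
    - [0,0,0]
    - [0,0,0]
    - [0,0,0]
  slide:
    - [-0.045,0,0]
    - [-0.035,0,0]
    - [0,0,0]
    - [0,0,0]
  hand: [-1,-1,-1,-1]

```text
t: 13.4
tcp_pos: [505.7, 124.3, 193.9]
orientation: [-0.672, 0.741, 0.0, -0.0]
force: [-0.7, -0.9, -0.2]
finger_gap: 87.2
grip_force: 0.0
```

```bash
cat > d.py <<'E'
from h import *
pose(); snap("wrist","w8")
cs=[load("w7"),load("w8")]; C=[];D=[]
for c in cs:
    H=hsv(c); o=(H[...,0]>4)&(H[...,0]<22)&(H[...,1]>170)&(H[...,2]>80)
    q=blobs(o,1500)[0]; hull=cv2.convexHull(q); m=np.zeros(o.shape,np.uint8);cv2.fillPoly(m,[hull],1)
    bx=cv2.boxPoints(cv2.minAreaRect(q)); D.append(bx); print("plate",cv2.contourArea(q),np.round(bx).tolist())
    k=(H[...,2]<75)&(m>0); k=cv2.erode(k.astype(np.uint8),np.ones((2,2)))
    b=blobs(k,100)[0]; bb=cv2.boxPoints(cv2.minAreaRect(b)); C.append(bb); print(" bar",cv2.contourArea(b),np.round(bb,1).tolist())
    P=np.array([cast(c,p,36)[:2] for p in bb]);print(" @36",np.round(P.mean(0),1),np.round(np.linalg.norm(np.roll(P,-1,0)-P,axis=1),1))
    P=np.array([cast(c,p,5)[:2] for p in bx]);print(" plate@5",np.round(P,0).tolist(),np.round(np.linalg.norm(np.roll(P,-1,0)-P,axis=1),1))
    cv2.imwrite("pics/x.png",0*m)
a,b=[c["image"][20:300,200:520,::-1] for c in cs]
cv2.imwrite("pics/w78.png",np.hstack([cv2.resize(a,(400,350)),cv2.resize(b,(400,350))]))
E
python3 d.py
```

```text
t 13.4 tcp [505.7 124.3 193.9] x [-0.098 -0.995  0.001] y [-0.995  0.098  0.001] z [-0.001 -0.    -1.   ] gap 87.2 F [-0.7 -0.9 -0.2] grip 0.0
plate 5682.0 [[240.0, 289.0], [242.0, 224.0], [371.0, 229.0], [369.0, 293.0]]
 bar 469.0 [[316.0, 291.0], [317.6000061035156, 253.39999389648438], [331.3999938964844, 254.0], [329.8999938964844, 291.6000061035156]]
 @36 [508.5 148.6] [47.2 15.1 47.2 15.7]
 plate@5 [[616.0, 178.0], [598.0, 94.0], [450.0, 114.0], [457.0, 200.0]] [ 86.2 150.2  86.5 160.5]
plate 9982.5 [[237.0, 160.0], [374.0, 160.0], [374.0, 270.0], [237.0, 270.0]]
 bar 384.5 [[318.0, 191.0], [331.0, 191.0], [331.0, 229.0], [318.0, 229.0]]
 @36 [508.3 153. ] [13.3 42.  13.8 42. ]
 plate@5 [[598.0, 97.0], [450.0, 111.0], [457.0, 246.0], [623.0, 230.0]] [149.2 134.8 166.2 135.1]
```

Run:
```python
from h import *
c=load("w8");H=hsv(c)
for col in (321,325,328): print(col,[(r,*map(int,H[r,col])) for r in range(166,276,6)])
for row in (180,200,220,245): print(row,[(k,*map(int,H[row,k])) for k in range(300,352,4)])
o=(H[...,0]>4)&(H[...,0]<22)&(H[...,1]>170)&(H[...,2]>60)
q=blobs(o,1500)[0];h=cv2.convexHull(q)
print(cv2.approxPolyDP(h,4,True)[:,0].tolist())
```

```text
321 [(166, 13, 175, 200), (172, 13, 174, 201), (178, 13, 175, 201), (184, 13, 175, 201), (190, 7, 120, 70), (196, 10, 150, 68), (202, 8, 138, 70), (208, 8, 128, 72), (214, 8, 133, 73), (220, 8, 126, 75), (226, 7, 108, 78), (232, 8, 103, 79), (238, 8, 110, 79), (244, 8, 103, 79), (250, 8, 108, 78), (256, 8, 103, 79), (262, 16, 165, 199), (268, 16, 162, 222), (274, 16, 163, 221)]
325 [(166, 13, 173, 200), (172, 13, 175, 200), (178, 13, 175, 201), (184, 13, 175, 201), (190, 9, 126, 71), (196, 8, 143, 68), (202, 8, 135, 68), (208, 8, 131, 72), (214, 8, 126, 73), (220, 8, 131, 72), (226, 8, 113, 77), (232, 7, 100, 79), (238, 8, 100, 79), (244, 8, 105, 78), (250, 8, 103, 79), (256, 9, 112, 80), (262, 16, 164, 205), (268, 17, 162, 221), (274, 16, 163, 221)]
328 [(166, 13, 175, 200), (172, 13, 175, 200), (178, 12, 174, 201), (184, 13, 175, 200), (190, 9, 126, 71), (196, 8, 141, 67), (202, 8, 146, 68), (208, 9, 136, 71), (214, 8, 136, 71), (220, 8, 140, 71), (226, 8, 144, 71), (232, 7, 119, 75), (238, 8, 128, 74), (244, 9, 116, 75), (250, 8, 113, 77), (256, 14, 166, 172), (262, 16, 164, 221),
[... 489 characters left out ...]
2, 9, 148, 86), (336, 13, 176, 194), (340, 13, 176, 200), (344, 13, 175, 201), (348, 13, 176, 200)]
220 [(300, 16, 164, 222), (304, 15, 168, 215), (308, 13, 175, 202), (312, 13, 178, 196), (316, 8, 134, 76), (320, 7, 117, 76), (324, 9, 131, 74), (328, 8, 140, 71), (332, 11, 173, 122), (336, 12, 179, 187), (340, 12, 177, 187), (344, 12, 177, 187), (348, 12, 177, 187)]
245 [(300, 16, 164, 222), (304, 14, 173, 206), (308, 13, 175, 202), (312, 12, 176, 178), (316, 9, 134, 76), (320, 8, 105, 78), (324, 7, 101, 78), (328, 8, 116, 77), (332, 14, 170, 198), (336, 12, 176, 188), (340, 12, 176, 187), (344, 12, 177, 186), (348, 12, 175, 194)]
[[237, 169], [262, 160], [374, 164], [365, 261], [245, 270]]
```

Run:
```python
from h import *
def quad(q):
    h=cv2.convexHull(q)
    for e in np.arange(2,25,.5):
        a=cv2.approxPolyDP(h,e,True)
        if len(a)==4: return a[:,0]
    return None
for n in("w7","w8"):
    c=load(n);H=hsv(c)
    k=(H[...,2]<115)&(H[...,1]>85)&(H[...,0]<16); w=np.zeros_like(k); w[170:275 if n=="w8" else 290,295:350]=1
    b=blobs(k&w,100)[0]; bb=cv2.boxPoints(cv2.minAreaRect(b)); P=np.array([cast(c,p,36)[:2] for p in bb])
    print(n,"bar",np.round(bb,1).tolist(),np.round(P,1).tolist(),np.round(np.linalg.norm(np.roll(P,-1,0)-P,axis=1),1))
    o=(H[...,0]>9)&(H[...,0]<20)&(H[...,1]>150)&(H[...,2]>150)
    q=blobs(o,1500)[0]; a=quad(q); print(" plate",a.tolist() if a is not None else None)
    if a is not None:
        P=np.array([cast(c,p,5)[:2] for p in a]); print(np.round(P,1).tolist(),np.round(np.linalg.norm(np.roll(P,-1,0)-P,axis=1),1))
```

```text
w7 bar [[315.0, 252.0], [332.0, 252.0], [332.0, 289.0], [315.0, 289.0]] [[515.5, 122.1], [497.0, 123.9], [501.1, 170.0], [520.3, 168.1]] [18.5 46.2 19.2 46.2]
 plate [[240, 225], [372, 229], [367, 290], [244, 292]]
[[600.9, 94.7], [448.7, 114.3], [459.1, 195.3], [611.5, 183.6]] [153.5  81.7 152.8  89.5]
w8 bar [[312.3999938964844, 259.6000061035156], [315.5, 188.3000030517578], [333.29998779296875, 189.10000610351562], [330.20001220703125, 260.3999938964844]] [[527.2, 208.6], [515.1, 128.3], [497.2, 130.9], [507.9, 211.5]] [81.2 18.2 81.3 19.5]
 plate [[235, 158], [375, 163], [365, 276], [245, 273]]
[[600.3, 94.2], [449.1, 114.7], [468.5, 253.1], [613.6, 234.6]] [152.5 139.8 146.3 141. ]
```

Run:
```python
from h import *
a,b=load("w7"),load("w8")
for p,q in (((372,229),(375,163)),((240,225),(235,158)),((323.5,252),(324.4,188.7))): print(tri([(a,p),(b,q)]))
```

```text
(array([448.64212082, 115.23486186,   2.6989875 ]), array([0.2, 0.2]))
(array([599.96541794,  93.88097021,   7.12331589]), array([0.3, 0.3]))
(array([507.36148979, 137.95326568,   5.87732839]), array([0.4, 0.4]))
```

>>> send_rows:
  rot:
    - [0,0,2.1]
    - [0,0,0]
    - [0,0,0]
    - [0,0,0]
    - [0,0,0]
    - [0,0,0]
    - [0,0,0]
    - [0,0,0]
  slide:
    - [-0.026,0,0]
    - [-0.0265,0,0]
    - [0,0,0.04]
    - [0,0,0.04]
    - [0,0,0.04]
    - [0,0,0.03]
    - [0,0,0.014]
    - [0,0,0]
  hand: [-1,-1,-1,-1,-1,-1,-1,-1]

```text
t: 14.25
tcp_pos: [510.5, 174.7, 27.9]
orientation: [-0.657, 0.754, 0.0, -0.003]
force: [-0.7, 0.3, 1.0]
finger_gap: 87.2
grip_force: 0.0
```

Run:
```python
from h import *
delta([512.3,176.5,13])
```

```text
t 14.25 tcp [510.5 174.7  27.9] x [-0.136 -0.991  0.004] y [-0.991  0.136  0.004] z [-0.005 -0.003 -1.   ] gap 87.2 F [-0.7  0.3  1. ] grip 0.0
slide [-0.0021 -0.0016  0.0148]
```

>>> send_rows:
  rot:
    - [0,0,0]
    - [0,0,0]
    - [0,0,0]
    - [0,0,0]
    - [0,0,0]
    - [0,0,0]
    - [0,0,0]
    - [0,0,0]
    - [0,0,0]
    - [0,0,0]
  slide:
    - [-0.0016,-0.0016,0.006]
    - [0,0,0.006]
    - [0,0,0.0025]
    - [0,0,0]
    - [0,0,0]
    - [0,0,0]
    - [0,0,0]
    - [0,0,0]
    - [0,0,0]
    - [0,0,0]
  hand: [-1,-1,-1,1,1,1,1,1,1,1]

```text
t: 15.25
tcp_pos: [513.8, 178.7, 15.5]
orientation: [-0.658, 0.753, 0.0, -0.0]
force: [0.6, -1.1, -0.4]
finger_gap: 39.0
grip_force: 0.0
```

>>> send_rows:
  rot:
    - [0,0,0]
    - [0,0,0]
    - [0,0,0]
    - [0,0,0]
    - [0,0,0]
    - [0,0,0]
    - [0,0,0]
  slide:
    - [0,0,0]
    - [0,0,0]
    - [0,0,0]
    - [0,0,0]
    - [0,0,0]
    - [0,0,0]
    - [0,0,0]
  hand: [1,1,1,1,1,1,1]

```text
t: 15.95
tcp_pos: [513.5, 178.6, 15.5]
orientation: [-0.658, 0.753, 0.0, -0.0]
force: [-1.5, 0.6, 0.4]
finger_gap: 11.6
grip_force: 30.0
```

Run:
```python
from h import *
pose()
```

```text
t 15.95 tcp [513.5 178.6  15.5] x [-0.134 -0.991  0.   ] y [-0.991  0.134  0.   ] z [-0. -0. -1.] gap 11.6 F [-1.5  0.6  0.4] grip 30.0
```

The grip is on the bar (11.6 mm, 30 N). Next: lift, then carry to a hover over the case.

>>> send_rows:
  rot:
    - [0,0,0]
    - [0,0,0]
    - [0,0,0]
    - [0,0,0]
    - [0,0,0]
    - [0,0,0]
    - [0,0,-2.1]
  slide:
    - [0,0,-0.015]
    - [0,0,-0.03]
    - [0,0,-0.04]
    - [0,0,-0.04]
    - [0,0,-0.04]
    - [0,0,-0.02]
    - [0,0,0]
  hand: [1,1,1,1,1,1,1]

```text
t: 16.65
tcp_pos: [515.4, 179.6, 204.1]
orientation: [-0.672, 0.74, -0.001, 0.004]
force: [0.5, 0.6, -3.0]
finger_gap: 11.6
grip_force: 30.0
```

>>> send_rows:
  rot:
    - [0,0,0]
    - [0,0,0]
    - [0,0,0]
    - [0,0,0]
    - [0,0,0]
    - [0,0,0]
    - [0,0,0]
    - [0,0,0]
    - [0,0,0]
    - [0,0,0]
  slide:
    - [0.03,0,0]
    - [0.045,0,0]
    - [0.045,0,0]
    - [0.045,0,0]
    - [0.045,0,0]
    - [0.045,0,0]
    - [0.045,0,0]
    - [0.045,0,0]
    - [0.045,0,0]
    - [0.04,0,0]
  hand: [1,1,1,1,1,1,1,1,1,1]

```text
t: 17.65
tcp_pos: [470.8, -251.1, 199.7]
orientation: [-0.672, 0.741, 0.001, -0.0]
force: [0.2, 0.1, -2.5]
finger_gap: 11.6
grip_force: 30.0
```

>>> send_rows:
  rot:
    - [0,0,0]
    - [0,0,0]
  slide:
    - [0,0,0]
    - [0,0,0]
  hand: [1,1]

```text
t: 17.85
tcp_pos: [470.9, -249.9, 199.4]
orientation: [-0.671, 0.742, 0.001, -0.0]
force: [-0.8, -0.1, -2.8]
finger_gap: 11.6
grip_force: 30.0
```

Run:
```python
from h import *
s,r=pose(); c=snap("wrist","w9"); delta([465.6,-260.4,190])
H=hsv(c); o=(H[...,0]>6)&(H[...,0]<22)&(H[...,1]>140)&(H[...,2]>90); o[330:]=0
q=blobs(o,1500)[0]; h=cv2.convexHull(q); print(cv2.approxPolyDP(h,5,True)[:,0].tolist())
k=(H[...,2]<115)&(H[...,1]>60)&(H[...,0]<16)
for row in range(180,256,6): print(row,"".join("#" if H[row,x,2]<115 else "." for x in range(290,362,2)))
# expected plate corners for bar centre at TCP + d
x,y,z=r.T
for off in (0,2.5):
  for ex,ey in((100,-72),(-56,-72)):
    p=s["tcp_pos"]+(-y)*ex+(-x)*(ey-off)+z*10.5; print(off,ex,np.round(proj(c,p),1))
```

```text
t 17.85 tcp [ 470.9 -249.9  199.4] x [-0.1   -0.995 -0.001] y [-0.995  0.1    0.002] z [-0.002  0.001 -1.   ] gap 11.6 F [-0.8 -0.1 -2.8] grip 30.0
t 17.9 tcp [ 471.3 -249.1  199.7] x [-0.098 -0.995 -0.001] y [-0.995  0.098  0.002] z [-0.002  0.001 -1.   ] gap 11.6 F [-0.2  0.5 -3. ] grip 30.0
slide [0.0118 0.0045 0.0097]
[[428, 122], [415, 264], [165, 291], [139, 123]]
180 ........###################.........
186 ........###################.........
192 ........###################.........
198 ........###################.........
204 ........###################.........
210 ........###################.........
216 .........##################.........
222 .........##################.........
228 .........##################.........
234 .........##################.........
240 .........##################.........
246 ....############################....
252 ...#############################....
0 100 [134.7 122.3]
0 -56 [430.5 122.2]
2.5 100 [133.9 117.4]
2.5 -56 [431.  117.3]
```

>>> send_rows:
  rot:
    - [0,0,0]
    - [-5.5,0,0]
    - [-5.5,0,0]
    - [-5.5,0,0]
    - [-5.5,0,0]
    - [0,0,0]
    - [0,0,0]
  slide:
    - [0.0118,0.0045,0]
    - [0,0,0]
    - [0,0,0]
    - [0,0,0]
    - [0,0,0]
    - [0,0,0]
    - [0,0,0]
  hand: [1,1,1,1,1,1,1]

```text
t: 18.6
tcp_pos: [466.7, -259.9, 199.8]
orientation: [-0.66, 0.727, 0.141, -0.128]
force: [-0.3, 0.8, -2.8]
finger_gap: 11.5
grip_force: 30.0
```

```bash
cat >> h.py <<'E'
CO=np.array([492.5,-263,7.]);_a=np.radians(-5.6);CR=np.array([[np.cos(_a),-np.sin(_a),0],[np.sin(_a),np.cos(_a),0],[0,0,1]])
def toc(p): return (np.array(p)-CO)@CR
def tow(p): return CO+CR@np.array(p,float)
def div(h=15.5):
    "divider far lower corner / front lower edge, case frame; tilt"
    s,r=pose(); x,y,z=r.T; o=s["tcp_pos"]+z*h
    print("tcp case",np.round(toc(s["tcp_pos"]),1),"far",np.round(toc(o-y*100),1),"front",np.round(toc(o+y*56),1),"tilt",np.round(np.degrees(np.arcsin(CR[:,0]@z*-1)),1),"yawerr",np.round(np.degrees(np.arctan2(*(CR.T@-y)[[1,0]])),1),"roll",np.round(np.degrees(x[2]),1))
    return s,r
E
python3 - <<'E'
from h import *
div(); delta(tow([-26.9,0,110])); delta(tow([-26.9,0,93]))
E
```

```text
t 18.6 tcp [ 466.7 -259.9  199.8] x [-0.096 -0.995 -0.   ] y [-0.923  0.089  0.374] z [-0.372  0.036 -0.927] gap 11.5 F [-0.3  0.8 -2.8] grip 30.0
tcp case [-26.    0.5 192.8] far [ 60.9   0.7 141.1] front [-83.7   0.4 199.4] tilt 22.0 yawerr 0.1 roll -0.0
t 18.6 tcp [ 466.7 -259.9  199.8] x [-0.096 -0.995 -0.   ] y [-0.923  0.089  0.374] z [-0.372  0.036 -0.927] gap 11.5 F [-0.3  0.8 -2.8] grip 30.0
slide [ 0.0006 -0.0302  0.0772]
t 18.6 tcp [ 466.7 -259.9  199.8] x [-0.096 -0.995 -0.   ] y [-0.923  0.089  0.374] z [-0.372  0.036 -0.927] gap 11.5 F [-0.3  0.8 -2.8] grip 30.0
slide [ 0.0006 -0.0365  0.0929]
```

>>> send_rows:
  rot:
    - [0,0,0]
    - [0,0,0]
    - [0,0,0]
    - [0,0,0]
    - [0,0,0]
    - [0,0,0]
  slide:
    - [0.0006,-0.0104,0.0255]
    - [0,-0.0098,0.025]
    - [0,-0.0082,0.021]
    - [0,-0.0041,0.0105]
    - [0,-0.002,0.0051]
    - [0,0,0]
  hand: [1,1,1,1,1,1]

```text
t: 19.2
tcp_pos: [465.6, -261.2, 107.4]
orientation: [-0.66, 0.727, 0.141, -0.128]
force: [-1.0, -0.4, -2.7]
finger_gap: 11.8
grip_force: 30.0
```

Run:
```python
from h import *
div(); c=snap("wrist","w10"); s=snap("side","s10")
cv2.imwrite("pics/w10z.png",np.hstack([cv2.resize(c["image"][40:300,100:480,::-1],(560,420)),cv2.resize(s["image"][130:230,310:390,::-1],(240,420)[:2])]))
```

```text
t 19.2 tcp [ 465.6 -261.2  107.4] x [-0.097 -0.995  0.   ] y [-0.923  0.09   0.374] z [-0.372  0.036 -0.928] gap 11.8 F [-1.  -0.4 -2.7] grip 30.0
tcp case [-26.9  -0.8 100.4] far [60.  -0.8 48.6] front [-84.7  -0.8 106.9] tilt 21.9 yawerr 0.0 roll 0.0
```

View pics/w10z.png

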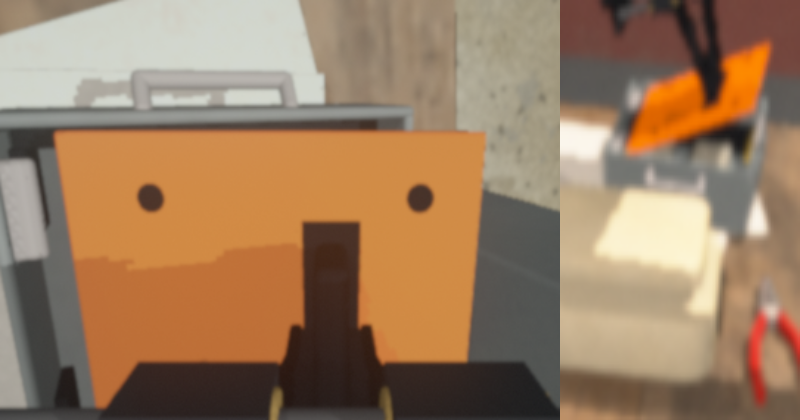

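The plate is tilted 22° over the case, parallel to the side wall. Its far −y corner is at about (55,130) in the crop, just clear of the lip at (25,210), and the outer front rim corner is at (410,106). I'll check the alignment numerically.

Run:
```python
from h import *
c=load("w10"); g=lambda X,Y:(100+X*380/560-.3,40+Y*260/420-.3)
print("plate far -y (top), exp [61.8,-72.8]",np.round(toc(cast(c,g(55,130),60.2)),1))
print("plate front -y top, exp [-82.9,-72.8]",np.round(toc(cast(c,g(485,132),118.5)),1))
print("rim front outer, exp [-85,-80]",np.round(toc(cast(c,g(411,105),65)),1))
print("rim -y outer at left, exp y -80",np.round(toc(cast(c,g(30,111),65)),1), "inner exp -75",np.round(toc(cast(c,g(30,129),65)),1),np.round(toc(cast(c,g(380,121),65)),1))
print("lip edge near corner exp [69,-31,54]",np.round(toc(cast(c,g(46,258),61)),1),"-y corner [69,-65]",np.round(toc(cast(c,g(36,160),61)),1))
```

```text
plate far -y (top), exp [61.8,-72.8] [ 60.7 -73.7  53.2]
plate front -y top, exp [-82.9,-72.8] [-81.6 -73.2 111.5]
rim front outer, exp [-85,-80] [-82.7 -80.3  58. ]
rim -y outer at left, exp y -80 [ 66.8 -80.   58. ] inner exp -75 [ 67.7 -74.5  58. ] [-67.3 -74.3  58. ]
lip edge near corner exp [69,-31,54] [ 70.1 -31.2  54. ] -y corner [69,-65] [ 68.1 -64.5  54. ]
```

>>> send_rows:
  rot:
    - [0,0,0]
    - [0,0,0]
    - [0,0,0]
  slide:
    - [-0.001,-0.002,0.005]
    - [0,-0.002,0.0048]
    - [0,0,0]
  hand: [1,1,1]

```text
t: 19.6
tcp_pos: [465.3, -259.9, 95.6]
orientation: [-0.659, 0.727, 0.142, -0.128]
force: [-0.4, -0.5, -3.2]
finger_gap: 11.4
grip_force: 30.0
```

>>> send_rows:
  rot:
    - [0,0,0]
    - [0,0,0]
    - [0,0,0]
    - [0,0,0]
  slide:
    - [0,-0.0046,-0.0019]
    - [0,-0.0046,-0.0019]
    - [0,-0.0037,-0.0015]
    - [0,0,0]
  hand: [1,1,1,1]

```text
t: 20.0
tcp_pos: [480.5, -261.6, 96.3]
orientation: [-0.66, 0.727, 0.141, -0.128]
force: [-0.3, -0.6, -2.0]
finger_gap: 11.5
grip_force: 30.0
```

Run:
```python
from h import *
div()
```

```text
t 20.0 tcp [ 480.5 -261.6   96.3] x [-0.097 -0.995  0.   ] y [-0.923  0.09   0.374] z [-0.372  0.036 -0.927] gap 11.5 F [-0.3 -0.6 -2. ] grip 30.0
tcp case [-12.1   0.2  89.3] far [74.9  0.3 37.5] front [-69.8   0.2  95.8] tilt 22.0 yawerr 0.0 roll 0.0
```

>>> send_rows:
  rot:
    - [0,0,0]
    - [0,0,0]
    - [0,0,0]
    - [0,0,0]
  slide:
    - [0,-0.0011,-0.0004]
    - [0,-0.0011,-0.0004]
    - [0,-0.0009,-0.0004]
    - [0,0,0]
  hand: [1,1,1,1]

```text
t: 20.4
tcp_pos: [483.0, -261.8, 96.3]
orientation: [-0.659, 0.727, 0.141, -0.128]
force: [-0.4, -0.2, -2.9]
finger_gap: 11.5
grip_force: 30.0
```

>>> send_rows:
  rot:
    - [0,0,0]
    - [0,0,0]
    - [0,0,0]
  slide:
    - [0,-0.0009,-0.0004]
    - [0,-0.0009,-0.0004]
    - [0,0,0]
  hand: [1,1,1]

```text
t: 20.7
tcp_pos: [484.0, -261.9, 96.4]
orientation: [-0.659, 0.727, 0.142, -0.129]
force: [-1.6, -0.3, -2.4]
finger_gap: 11.4
grip_force: 30.0
```

Run:
```python
from h import *
div()
```

```text
t 20.7 tcp [ 484.  -261.9   96.4] x [-0.097 -0.995 -0.   ] y [-0.922  0.09   0.377] z [-0.375  0.037 -0.926] gap 11.4 F [-1.6 -0.3 -2.4] grip 30.0
tcp case [-8.5  0.3 89.4] far [78.3  0.3 37.4] front [-66.2   0.3  96.2] tilt 22.1 yawerr 0.0 roll -0.0
```

>>> send_rows:
  rot:
    - [4,0,0]
    - [4,0,0]
    - [4,0,0]
    - [0,0,0]
  slide:
    - [0,0.0011,0.0076]
    - [0,0.001,0.0073]
    - [0,0.0009,0.0072]
    - [0,0,0]
  hand: [1,1,1,1]

```text
t: 21.1
tcp_pos: [472.8, -260.6, 76.5]
orientation: [-0.669, 0.738, 0.066, -0.059]
force: [-0.1, -0.5, -2.4]
finger_gap: 12.0
grip_force: 30.0
```

Run:
```python
from h import *
div()
```

```text
t 21.1 tcp [ 472.8 -260.6   76.5] x [-0.099 -0.995 -0.001] y [-0.98   0.097  0.175] z [-0.175  0.018 -0.984] gap 12.0 F [-0.1 -0.5 -2.4] grip 30.0
tcp case [-19.8   0.5  69.5] far [75.9  0.4 36.7] front [-77.7   0.5  64. ] tilt 10.1 yawerr -0.0 roll -0.0
```

>>> send_rows:
  rot:
    - [2.5,0,0]
    - [2.5,0,0]
    - [0,0,0]
  slide:
    - [0,-0.0005,0.0046]
    - [0,0,0.0046]
    - [0,0,0]
  hand: [1,1,1]

```text
t: 21.4
tcp_pos: [474.0, -261.1, 67.5]
orientation: [-0.671, 0.74, 0.033, -0.03]
force: [-0.8, 0.2, -3.0]
finger_gap: 11.7
grip_force: 30.0
```

Run:
```python
from h import *
div()
```

```text
t 21.4 tcp [ 474.  -261.1   67.5] x [-0.097 -0.995  0.   ] y [-0.991  0.097  0.088] z [-0.088  0.008 -0.996] gap 11.7 F [-0.8  0.2 -3. ] grip 30.0
tcp case [-18.6   0.1  60.5] far [79.6  0.1 36.2] front [-75.8   0.   50. ] tilt 5.1 yawerr 0.0 roll 0.0
```

>>> send_rows:
  rot:
    - [1.25,0,0]
    - [1.25,0,0]
    - [0,0,0]
  slide:
    - [0,0.0008,0.0025]
    - [0,0.0008,0.0025]
    - [0,0,0]
  hand: [1,1,1]

```text
t: 21.7
tcp_pos: [473.2, -261.1, 62.9]
orientation: [-0.672, 0.74, 0.016, -0.015]
force: [0.1, -0.6, -1.4]
finger_gap: 11.6
grip_force: 30.0
```

Run:
```python
from h import *
div()
```

```text
t 21.7 tcp [ 473.2 -261.1   62.9] x [-0.097 -0.995  0.001] y [-0.994  0.097  0.044] z [-0.044  0.004 -0.999] gap 11.6 F [ 0.1 -0.6 -1.4] grip 30.0
tcp case [-19.4   0.   55.9] far [79.8  0.1 36.1] front [-76.   -0.   42.9] tilt 2.5 yawerr 0.0 roll 0.0
```

>>> send_rows:
  rot:
    - [1.25,0,0]
    - [1.25,0,0]
    - [0,0,0]
  slide:
    - [0,0.0007,0.0025]
    - [0,0.0007,0.0025]
    - [0,0,0]
  hand: [1,1,1]

```text
t: 22.0
tcp_pos: [471.9, -260.9, 58.0]
orientation: [-0.672, 0.741, -0.0, 0.0]
force: [-0.3, 0.1, -0.6]
finger_gap: 11.7
grip_force: 30.0
```

Run:
```python
from h import *
s,r=div(); print(np.round(s["torque"],2))
```

```text
t 22.0 tcp [ 471.9 -260.9   58. ] x [-0.097 -0.995  0.   ] y [-0.995  0.097 -0.001] z [ 0.001 -0.001 -1.   ] gap 11.7 F [-0.3  0.1 -0.6] grip 30.0
tcp case [-20.7   0.1  51. ] far [79.3  0.1 35.6] front [-76.7   0.1  35.5] tilt -0.0 yawerr 0.0 roll 0.0
[-0.1   0.02  0.  ]
```

>>> send_rows:
  rot:
    - [0,0,0]
    - [0,0,0]
    - [0,0,0]
  slide:
    - [0,0,0.001]
    - [0,0,0.001]
    - [0,0,0]
  hand: [1,1,1]

```text
t: 22.3
tcp_pos: [471.9, -260.9, 57.9]
orientation: [-0.672, 0.74, -0.0, -0.0]
force: [-4.3, 2.1, 12.6]
finger_gap: 11.7
grip_force: 30.0
```

>>> send_rows:
  rot:
    - [0.5,0,0]
    - [0,0,0]
    - [0,0,0]
  slide:
    - [0,0,0.0008]
    - [0,0,0]
    - [0,0,0]
  hand: [1,1,1]

```text
t: 22.6
tcp_pos: [472.0, -260.9, 57.9]
orientation: [-0.672, 0.74, -0.004, 0.003]
force: [-4.8, 4.1, 17.6]
finger_gap: 11.7
grip_force: 30.1
```

Run:
```python
from h import *
s,r=div(); c=snap("wrist","w11"); H=hsv(c)
y=(H[...,0]>18)&(H[...,0]<32)&(H[...,1]>110)&(H[...,2]>80)
for q in blobs(y,15)[:4]: print(cv2.boundingRect(q),cv2.contourArea(q),cv2.approxPolyDP(cv2.convexHull(q),1.5,True)[:,0].tolist())
for n,f in (("shut lower edge",(-72,42)),("hinge",(-83.5,60)),("open .8",(-83.5+21*np.sin(.524-.8),60-21*np.cos(.524-.8)))): print(n,[np.round(proj(c,tow([f[0],yy,f[1]]))).tolist() for yy in(-28,0,28)])
```

```text
t 22.6 tcp [ 472.  -260.9   57.9] x [-0.096 -0.995  0.001] y [-0.995  0.096 -0.009] z [ 0.009 -0.002 -1.   ] gap 11.7 F [-4.8  4.1 17.6] grip 30.1
tcp case [-20.6   0.1  50.9] far [79.5  0.2 36.3] front [-76.5  -0.   34.9] tilt -0.5 yawerr 0.1 roll 0.1
(138, 349, 350, 23) 5584.5 [[487, 369], [451, 371], [138, 370], [147, 357], [360, 349], [475, 349]]
(412, 204, 30, 61) 1354.5 [[419, 204], [441, 211], [435, 264], [413, 264], [412, 262], [417, 206]]
(282, 282, 10, 55) 252.0 [[288, 282], [291, 286], [288, 335], [285, 336], [283, 335], [282, 305], [285, 284]]
(358, 281, 9, 56) 237.5 [[360, 281], [364, 285], [366, 299], [366, 329], [363, 336], [359, 328], [358, 287]]
shut lower edge [[416.0, 203.0], [412.0, 248.0], [408.0, 290.0]]
hinge [[448.0, 214.0], [442.0, 263.0], [436.0, 308.0]]
open .8 [[445.0, 202.0], [440.0, 247.0], [435.0, 288.0]]
```

The flap's yellow face spans columns 412–441 with its lower edge where a shut flap should show, so the divider is clipped in. I'll relax the push, release and lift.

>>> send_rows:
  rot:
    - [-0.5,0,0]
    - [0,0,0]
    - [0,0,0]
    - [0,0,0]
    - [0,0,0]
    - [0,0,0]
    - [0,0,0]
  slide:
    - [0,0,-0.0026]
    - [0,0,0]
    - [0,0,0]
    - [0,0,0]
    - [0,0,0]
    - [0,0,0]
    - [0,0,0]
  hand: [1,1,0.35,0.35,0.35,0.35,0.35]

```text
t: 23.35
tcp_pos: [470.7, -260.6, 56.9]
orientation: [-0.672, 0.741, 0.0, -0.0]
force: [-0.5, 1.0, 0.3]
finger_gap: 27.8
grip_force: 0.0
```

>>> send_rows:
  rot:
    - [0,0,0]
    - [0,0,0]
    - [0,0,0]
    - [0,0,0]
    - [0,0,0]
    - [0,0,0]
  slide:
    - [0,0,-0.01]
    - [0,0,-0.03]
    - [0,0,-0.045]
    - [0,0,-0.045]
    - [0,0,-0.03]
    - [0,0,0]
  hand: [0.35,0.35,0.35,-1,-1,-1]

```text
t: 23.95
tcp_pos: [473.5, -261.7, 223.6]
orientation: [-0.672, 0.74, -0.005, 0.003]
force: [1.0, -0.1, 0.0]
finger_gap: 44.9
grip_force: 0.0
```

Run:
```python
from h import *
pose(); c=snap("wrist","w12"); H=hsv(c)
y=(H[...,0]>20)&(H[...,0]<32)&(H[...,1]>110)&(H[...,2]>80)
for q in blobs(y,40)[:4]: print(cv2.boundingRect(q),cv2.contourArea(q))
for n,f in (("shut",(-72,42)),("hinge",(-83.5,60))): print(n,[np.round(proj(c,tow([f[0],yy,f[1]]))).tolist() for yy in(-28,28)])
o=(H[...,0]>6)&(H[...,0]<19)&(H[...,1]>140)&(H[...,2]>90);o[330:]=0
q=blobs(o,1500)[0]; a=cv2.approxPolyDP(cv2.convexHull(q),5,True)[:,0]; print(a.tolist()); print([np.round(toc(cast(c,p,47))[:2]).tolist() for p in a])
w=tow([31,0,0]);print("place",w, "torch hover"); delta([533,290,190])
```

```text
t 23.95 tcp [ 473.5 -261.7  223.6] x [-0.097 -0.995  0.003] y [-0.995  0.097 -0.012] z [ 0.012 -0.004 -1.   ] gap 44.9 F [ 1.  -0.1  0. ] grip 0.0
(377, 156, 12, 54) 434.0
shut [[377.0, 155.0], [375.0, 206.0]]
hinge [[392.0, 158.0], [388.0, 211.0]]
[[383, 111], [377, 241], [247, 240], [238, 208], [232, 111]]
[[-76.0, -72.0], [-77.0, 71.0], [71.0, 70.0], [78.0, 32.0], [76.0, -71.0]]
place [ 523.3520494  -266.02506989    7.        ] torch hover
t 24.0 tcp [ 472.  -260.9  220.5] x [-0.097 -0.995  0.001] y [-0.995  0.097 -0.007] z [ 0.007 -0.002 -1.   ] gap 48.5 F [-0.2  0.1 -0.8] grip 0.0
slide [-0.5543 -0.007   0.03  ]
```

>>> send_rows:
  rot:
    - [0,0,0]
    - [0,0,0]
    - [0,0,0]
    - [0,0,0]
    - [0,0,0]
    - [0,0,0]
    - [0,0,0]
    - [0,0,0]
    - [0,0,0]
    - [0,0,0]
  slide:
    - [-0.045,0,0.002]
    - [-0.045,0,0.002]
    - [-0.045,0,0.002]
    - [-0.045,0,0.002]
    - [-0.045,0,0.002]
    - [-0.045,0,0.002]
    - [-0.045,0,0.002]
    - [-0.045,0,0.002]
    - [-0.045,0,0.002]
    - [-0.045,0,0.002]
  hand: [-1,-1,-1,-1,-1,-1,-1,-1,-1,-1]

```text
t: 25.0
tcp_pos: [513.6, 188.7, 196.0]
orientation: [-0.672, 0.741, 0.0, -0.001]
force: [0.6, 0.1, 0.2]
finger_gap: 87.0
grip_force: 0.0
```

>>> send_rows:
  rot:
    - [0,0,0]
    - [0,0,0]
    - [0,0,0]
    - [0,0,0]
  slide:
    - [-0.045,0,0]
    - [-0.01,0,0]
    - [0,0,0]
    - [0,0,0]
  hand: [-1,-1,-1,-1]

```text
t: 25.4
tcp_pos: [519.3, 240.9, 196.3]
orientation: [-0.672, 0.741, 0.0, -0.001]
force: [0.4, -0.6, -0.1]
finger_gap: 86.9
grip_force: 0.0
```

Run:
```python
from h import *
pose(); snap("wrist","w13")
```

```text
t 25.4 tcp [519.3 240.9 196.3] x [-0.098 -0.995  0.002] y [-0.995  0.098  0.002] z [-0.002 -0.001 -1.   ] gap 86.9 F [ 0.4 -0.6 -0.1] grip 0.0
```

>>> send_rows:
  rot:
    - [0,0,0]
    - [0,0,0]
    - [0,0,0]
    - [0,0,0]
  slide:
    - [-0.035,0,0]
    - [-0.035,0,0]
    - [0,0,0]
    - [0,0,0]
  hand: [-1,-1,-1,-1]

```text
t: 25.85
tcp_pos: [526.6, 310.5, 196.9]
orientation: [-0.671, 0.741, 0.0, -0.001]
force: [0.7, -0.2, -0.5]
finger_gap: 86.9
grip_force: 0.0
```

Run:
```python
from h import *
pose(); snap("wrist","w14"); T=load("t1")
a,b=load("w13"),load("w14")
for p in ((183,215),(231,215)): print("top ends",np.round(cast(T,p,12)))
print("oil can top px at z0/z60",np.round(cast(T,(208,158),0)),np.round(cast(T,(208,152),60)))
for c in (a,b): print(np.round([proj(c,[533,y,12]) for y in(290,350,410)]).tolist())
u=[c["image"][max(0,int(proj(c,[533,345,12])[1])-150):int(proj(c,[533,345,12])[1])+100,200:440,::-1] for c in(a,b)]
print([int(proj(c,[533,345,12])[1])-150 for c in(a,b)])
cv2.imwrite("pics/w1314.png",np.hstack([cv2.resize(i,(400,int(i.shape[0]*400/240))) for i in u if i.shape[0]==u[0].shape[0]] if u[0].shape==u[1].shape else [cv2.resize(i,(400,500)) for i in u])); print([i.shape for i in u])
```

```text
t 25.85 tcp [526.6 310.5 196.9] x [-0.098 -0.995  0.001] y [-0.995  0.098  0.001] z [-0.001 -0.001 -1.   ] gap 86.9 F [ 0.7 -0.2 -0.5] grip 0.0
top ends [533. 414.  12.]
top ends [533. 286.  12.]
oil can top px at z0/z60 [694. 360.   0.] [693. 343.  60.]
[[316.0, 221.0], [322.0, 267.0], [326.0, 310.0]]
[[316.0, 160.0], [322.0, 212.0], [327.0, 259.0]]
[113, 57]
[(250, 240, 3), (250, 240, 3)]
```

Run:
```python
from h import *
def axis(c,win,nm):
    H=hsv(c); k=(H[...,2]<85); w=np.zeros_like(k); x0,y0,x1,y1=win; w[y0:y1,x0:x1]=1
    b=blobs(k&w,60)[0]; bb=cv2.boxPoints(cv2.minAreaRect(b)); print(nm,"black",np.round(bb).tolist())
    for z in(23,12):
        P=np.array([cast(c,p,z)[:2] for p in bb]); print("  z",z,np.round(P,1).tolist(),np.round(np.linalg.norm(np.roll(P,-1,0)-P,axis=1),1))
a,b=load("w13"),load("w14")
axis(a,(280,195,360,262),"w13"); axis(b,(280,140,360,262),"w14")
H=hsv(b)
for r in range(150,268,6): print(r,"".join("#" if H[r,x,2]<85 else "+" if H[r,x,1]<45 else "." for x in range(290,356,2)),H[r,322].tolist())
```

```text
w13 black [[307.0, 219.0], [327.0, 218.0], [330.0, 261.0], [310.0, 262.0]]
  z 23 [[542.0, 283.2], [519.9, 284.1], [522.3, 336.6], [545.4, 335.6]] [22.1 52.5 23.1 52.6]
  z 12 [[543.0, 287.3], [520.2, 288.2], [522.7, 342.4], [546.5, 341.4]] [22.8 54.2 23.8 54.3]
w14 black [[307.0, 159.0], [328.0, 158.0], [334.0, 235.0], [312.0, 236.0]]
  z 23 [[542.7, 286.9], [520.1, 287.5], [522.3, 374.7], [546.6, 374.2]] [22.6 87.3 24.3 87.4]
  z 12 [[543.5, 288.8], [520.2, 289.5], [522.4, 379.5], [547.5, 378.9]] [23.3 90.1 25.1 90.2]
150 ................................. [16, 79, 174]
156 ................................. [16, 83, 160]
162 .........######+####............. [15, 30, 84]
168 .........#####+++###............. [12, 29, 88]
174 .........#####+#+###............. [13, 27, 85]
180 ..........###+++++##............. [17, 27, 85]
186 ..........###+++++##............. [14, 32, 89]
192 ..........###+++++###............ [15, 29, 87]
198 ..........###++++++##............ [15, 29, 87]
204 ...........###++++###............ [12, 30, 86]
210 ...........####++++##............ [13, 26, 87]
216 ...........###+++++##............ [15, 29, 88]
222 ...........###+++++##............ [15, 29, 88]
228 ............###+++++#+........... [15, 29, 88]
234 ............##++++++#+........... [18, 29, 88]
240 ...........++++++++++++.......... [30, 1, 210]
246 ............+++++++++++.......... [103, 9, 245]
252 ............+++++++++++.......... [100, 6, 242]
258 ............++++++++++++......... [83, 4, 240]
264 ..............+++++++............ [25, 17, 177]
```

>>> send_rows:
  rot:
    - [0,0,-3.4]
    - [0,0,0]
    - [0,0,0]
    - [0,0,0]
    - [0,0,0]
    - [0,0,0]
    - [0,0,0]
    - [0,0,0]
  slide:
    - [0,0,0]
    - [-0.0398,-0.0053,0]
    - [0,0,0.04]
    - [0,0,0.045]
    - [0,0,0.045]
    - [0,0,0.03]
    - [0,0,0.012]
    - [0,0,0]
  hand: [-1,-1,-1,-1,-1,-1,-1,-1]

```text
t: 26.7
tcp_pos: [533.2, 349.4, 24.0]
orientation: [-0.693, 0.721, -0.0, -0.002]
force: [1.1, -0.0, 0.8]
finger_gap: 87.1
grip_force: 0.0
```

Run:
```python
from h import *
delta([533.5,350,6])
```

```text
t 26.7 tcp [533.2 349.4  24. ] x [-0.039 -0.999  0.003] y [-0.999  0.039  0.002] z [-0.002 -0.003 -1.   ] gap 87.1 F [ 1.1 -0.   0.8] grip 0.0
slide [-0.0007 -0.0003  0.018 ]
```

>>> send_rows:
  rot:
    - [0,0,0]
    - [0,0,0]
    - [0,0,0]
    - [0,0,0]
    - [0,0,0]
    - [0,0,0]
    - [0,0,0]
    - [0,0,0]
    - [0,0,0]
    - [0,0,0]
  slide:
    - [0,0,0.01]
    - [0,0,0.004]
    - [0,0,0.003]
    - [0,0,0]
    - [0,0,0]
    - [0,0,0]
    - [0,0,0]
    - [0,0,0]
    - [0,0,0]
    - [0,0,0]
  hand: [-1,-1,-1,-1,1,1,1,1,1,1]

```text
t: 27.7
tcp_pos: [533.6, 351.2, 8.1]
orientation: [-0.693, 0.72, -0.0, -0.0]
force: [-0.8, 0.3, -0.3]
finger_gap: 47.0
grip_force: 0.0
```

>>> send_rows:
  rot:
    - [0,0,0]
    - [0,0,0]
    - [0,0,0]
    - [0,0,0]
    - [0,0,0]
  slide:
    - [0,0,0]
    - [0,0,0]
    - [0,0,0]
    - [0,0,0]
    - [0,0,0]
  hand: [1,1,1,1,1]

```text
t: 28.2
tcp_pos: [533.4, 351.1, 8.0]
orientation: [-0.693, 0.721, 0.0, -0.0]
force: [0.5, 0.2, -0.5]
finger_gap: 21.5
grip_force: 25.9
```

>>> send_rows:
  rot:
    - [0,0,0]
    - [0,0,0]
    - [0,0,0]
    - [0,0,0]
    - [0,0,0]
    - [0,0,0]
    - [0,0,0]
    - [0,0,0]
    - [0,0,0]
    - [0,0,0]
  slide:
    - [0,0,0]
    - [0,0,-0.02]
    - [0,0,-0.04]
    - [0,0,-0.045]
    - [0,0,-0.045]
    - [0,0,-0.03]
    - [0.025,0,0]
    - [0.044,-0.001,0]
    - [0.044,-0.001,0]
    - [0.044,-0.001,0]
  hand: [1,1,1,1,1,1,1,1,1,1]

```text
t: 29.2
tcp_pos: [530.0, 192.8, 188.1]
orientation: [-0.694, 0.72, 0.0, -0.0]
force: [0.5, 0.0, -0.8]
finger_gap: 21.6
grip_force: 25.8
```

>>> send_rows:
  rot:
    - [0,0,0]
    - [0,0,0]
    - [0,0,0]
    - [0,0,0]
    - [0,0,0]
    - [0,0,0]
    - [0,0,0]
    - [0,0,0]
    - [0,0,0]
    - [0,0,0]
  slide:
    - [0.045,-0.001,0]
    - [0.045,-0.001,0]
    - [0.045,-0.001,0]
    - [0.045,-0.001,0]
    - [0.045,-0.001,0]
    - [0.045,-0.001,0]
    - [0.045,-0.001,0]
    - [0.045,-0.001,0]
    - [0.045,-0.002,0]
    - [0.045,-0.002,0]
  hand: [1,1,1,1,1,1,1,1,1,1]

```text
t: 30.2
tcp_pos: [524.9, -257.7, 188.2]
orientation: [-0.693, 0.72, -0.0, 0.0]
force: [1.2, -0.3, -1.1]
finger_gap: 21.4
grip_force: 25.8
```

>>> send_rows:
  rot:
    - [0,0,3.4]
    - [0,0,0]
    - [0,0,0]
  slide:
    - [0,0,0]
    - [0,0,0]
    - [0,0,0]
  hand: [1,1,1]

```text
t: 30.5
tcp_pos: [525.1, -255.6, 188.0]
orientation: [-0.672, 0.74, 0.0, -0.0]
force: [-0.0, -0.1, -0.8]
finger_gap: 21.8
grip_force: 25.8
```

Run:
```python
from h import *
s,r=pose(); c=snap("wrist","w15"); delta(tow([31,0,48]))
x,y,z=r.T; H=hsv(c)
print("expected torch -y end row",[np.round(proj(c,s["tcp_pos"]+x*d)).tolist() for d in(55,60,65)])
for rr in range(150,240,5): print(rr,"".join("#" if H[rr,k,2]<100 and H[rr,k,1]<60 else "." for k in range(270,380,3)))
```

```text
t 30.5 tcp [ 525.1 -255.6  188. ] x [-0.096 -0.995 -0.   ] y [-0.995  0.096  0.   ] z [-0.  0. -1.] gap 21.8 F [-0.  -0.1 -0.8] grip 25.8
t 30.55 tcp [ 525.3 -255.2  188.1] x [-0.095 -0.995 -0.   ] y [-0.995  0.095  0.   ] z [-0.  0. -1.] gap 21.3 F [ 0.1  0.3 -1.5] grip 25.8
slide [0.011  0.0009 0.1331]
expected torch -y end row [[324.0, 158.0], [324.0, 148.0], [324.0, 138.0]]
150 .....................................
155 ..............##..###................
160 ..............###.#..................
165 ..............##.#####...............
170 .#..............##.###...............
175 .#............####..##...............
180 .#............####..#................
185 .#............##.#####...............
190 .#............########...............
195 .#............#########..............
200 .#............#########..............
205 .#..............#######..............
210 .#...................................
215 .....................................
220 .....................................
225 .....................................
230 .............#.#.....................
235 .............####....................
```

>>> send_rows:
  rot:
    - [0,0,0]
    - [0,0,0]
    - [0,0,0]
    - [0,0,0]
    - [0,0,0]
    - [0,0,0]
    - [0,0,0]
  slide:
    - [0.012,0.0009,0]
    - [0,0,0.04]
    - [0,0,0.04]
    - [0,0,0.03]
    - [0,0,0.015]
    - [0,0,0.004]
    - [0,0,0]
  hand: [1,1,1,1,1,1,1]

```text
t: 31.25
tcp_pos: [523.5, -267.7, 59.1]
orientation: [-0.672, 0.74, 0.0, -0.0]
force: [-0.1, 0.5, -0.4]
finger_gap: 21.7
grip_force: 25.8
```

>>> send_rows:
  rot:
    - [0,0,0]
    - [0,0,0]
    - [0,0,0]
  slide:
    - [0,0,0.0015]
    - [0,0,0.001]
    - [0,0,0]
  hand: [1,1,1]

```text
t: 31.55
tcp_pos: [523.8, -267.8, 57.5]
orientation: [-0.672, 0.741, -0.001, 0.0]
force: [-0.1, -0.2, -0.4]
finger_gap: 21.1
grip_force: 25.8
```

>>> send_rows:
  rot:
    - [0,0,0]
    - [0,0,0]
    - [0,0,0]
  slide:
    - [0,0,0.001]
    - [0,0,0.001]
    - [0,0,0]
  hand: [1,1,1]

```text
t: 31.85
tcp_pos: [523.6, -267.8, 55.4]
orientation: [-0.672, 0.741, -0.0, 0.0]
force: [0.1, 1.3, 4.1]
finger_gap: 21.7
grip_force: 26.9
```

Contact at 55.4 mm, as expected. Release gently and withdraw.

>>> send_rows:
  rot:
    - [0,0,0]
    - [0,0,0]
    - [0,0,0]
    - [0,0,0]
    - [0,0,0]
    - [0,0,0]
    - [0,0,0]
  slide:
    - [0,0,-0.0005]
    - [0,0,0]
    - [0,0,0]
    - [0,0,0]
    - [0,0,0]
    - [0,0,0]
    - [0,0,0]
  hand: [0.4,0.3,0.2,0.2,0.2,0.2,0.2]

```text
t: 32.55
tcp_pos: [523.3, -267.7, 55.1]
orientation: [-0.672, 0.741, 0.0, -0.0]
force: [0.4, 0.2, -0.2]
finger_gap: 34.2
grip_force: 0.0
```

>>> send_rows:
  rot:
    - [0,0,0]
    - [0,0,0]
    - [0,0,0]
    - [0,0,0]
    - [0,0,0]
    - [0,0,0]
    - [0,0,0]
  slide:
    - [0,0,-0.005]
    - [0,0,-0.02]
    - [0,0,-0.04]
    - [0,0,-0.045]
    - [0,0,-0.04]
    - [0,0,0]
    - [0,0,0]
  hand: [0.2,0.2,0.2,0.2,0.2,0.2,0.2]

```text
t: 33.25
tcp_pos: [523.7, -267.7, 206.7]
orientation: [-0.672, 0.741, -0.001, 0.001]
force: [-0.4, -0.1, -0.7]
finger_gap: 34.8
grip_force: 0.0
```

Run:
```python
from h import *
pose(); c=snap("wrist","w16"); print([np.round(proj(c,tow([31,y,51]))).tolist() for y in(-60,0,60)],[np.round(proj(c,tow([x,0,z]))).tolist() for x,z in((-72,42),(-83.5,60))])
cv2.imwrite("pics/end.png",cv2.resize(c["image"][60:310,180:460,::-1],(670,598)))
```

```text
t 33.25 tcp [ 523.7 -267.7  206.7] x [-0.098 -0.995 -0.   ] y [-0.995  0.098 -0.003] z [ 0.003 -0.    -1.   ] gap 34.8 F [-0.4 -0.1 -0.7] grip 0.0
[[325.0, 126.0], [325.0, 188.0], [325.0, 243.0]] [[427.0, 185.0], [444.0, 190.0]]
```

View pics/end.png

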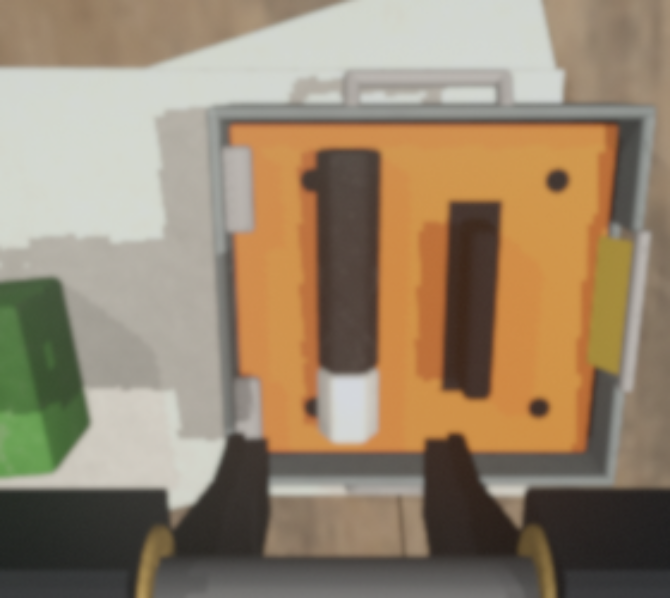

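The final view shows the divider flat under the lips with the flap shut at (610,305). The torch lies midway between bar and lips, around (348,295), parallel to the bar, and the gripper is clear.

```bash
python3 -c "
from bench import bot
print(bot.finish_job())"
```

```text
the job is handed in; nothing more can be done
None
```

The case is packed as asked and handed in at about 33 s of the 72 s allowed: both housings in their bays, divider clipped flat under the lips with the flap shut, torch on top parallel to the grip bar, and no contact with the bystanders seen; the judge returned no verdict.

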